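# Case up the cutter tray on the bench carousel

### The arm

A 7-joint arm with a two-finger parallel gripper is mounted at the origin on the work surface. World frame = base frame: x ahead of the robot, y to its left, z up, the work surface at z = 0. Lengths are in m, angles in rad, forces in N, time in s.
With the tool pointing down it reaches from about 0.425 to 1.025 m from the base axis. Payload 3.6 kg.
Tool frame: the origin (TCP) lies midway between the tips of the shut fingers; the grasp point (between the pads) lies 19 mm behind it; z points along the fingers, y is the line along which they close (so a half turn about z gives the same grasp; the last joint's range is limited). The gripper opens to 85 mm and grips with 20 to 120 N. Pads are 22 mm wide; open, the fingers measure 114 mm over their backs; the gripper's body (76 mm by 85 mm) begins 54 mm behind the grasp point. The pads swing forward as they close: fully open they stand 13 mm farther back than shut.
Start: joints at [1.012, 0.591, 0.048, 1.609, -0.033, 0.943, -0.034], TCP at [0.326, -0.648, 0.231] pointing down, gripper open.
Joint ranges: [-2.69, 2.69], [-0.47, 2.24], [-1.27, 1.36], [0.19, 2.51], [-1.53, 4.68], [0.08, 2.07], [-3.09, 3.09]. Speed limits (rad/s): [2.57, 2.57, 3.14, 3.14, 3.14, 3.14, 3.14].

### API

Orientations are given as a 3x3 rotation matrix whose columns are the frame's x, y, z axes.
In Python, from bench import manip gives the robot as it stands.
- The arm moves only by the tool arm_command, never from a script. Its argument "series" is one flat list of numbers, 7 for each row, row after row: the finger opening in m, from 0 to 0.0854, then the shift along the tool's x, y, z in m, then the turn, a rotation vector about the tool's x, y, z in rad. A call has 1 to 12 rows; each row is the pose to reach, as a shift and turn from the pose commanded when the call began, along the tool's axes at that moment; what a row does not reach only later rows make up. A row lasts 1/10 s, in which the tool goes at most 50 mm and 8.59 degrees, less where a joint would pass 70% of its speed; a pose out of reach is approached as far as the arm can. A call with a gripper value outside its range is refused whole. The fingers move at their own pace and stop on an object; "force" is the grip in N (left out, the last holds). Time passes only in rows, so rows that repeat a pose let the fingers close. It gives the time, the measured TCP pose, the force, the opening and the grip force at its end, in the units of the state.
- manip.observe(): the state, without advancing time (a new reading comes with each control period).
- manip.snapshot(name): name is "side" or "top" or "wrist"; returns the picture (480x640x3 uint8, blue, green, red); there is no depth.
- manip.camera_info(name): a dict with "intrinsics" (3x3 intrinsics, pixels), "T" (4x4, takes a point from camera to world coordinates). Camera axes: x right, y down, z forward; pixel columns grow to the right and rows downward; lengths in m; the calibration is good to about 2 mm. The wrist camera is an equidistant fisheye: a pixel r from the principal point sees the ray r / f radians off the axis. A picture is of the moment at which its call begins: read the wrist's pose just before it. camera_info takes no time and is no camera call; for the wrist camera it gives the pose at the moment of the call.
- manip.sign_off(): hands the job in; it is judged then, once.
The state is a dict: "time": time; "joints": joint angles; "joint_vel": joint speeds; "joint_torque": joint torques, N m; "tcp_pos": TCP position; "eef_rot": TCP orientation; "contact_force": force on the tool from outside, world axes, zero at the start; "ft_torque": the same for the moment, N m; "gripper_width": finger opening in m; "finger_force": force on a finger pad.
Only numpy, scipy, OpenCV 4.12 (cv2) and the standard library are available. Lean on these libraries where they do the work, as an engineer would, in place of code of your own. Each camera call takes 0.05 s, during which the arm holds its last target. There are 200 camera calls.

### The job

Turn the carousel by its handle post until the empty bay faces the steel pointer; then take the cutter tray from the sloped rack, set it over the block in that bay with its clipped corners on the block's clipped corners, and close it with the plain lid, clipped corners likewise. Set each one down gently, without dropping or forcing it, until its skirt sits fully home all round, and leave the carousel facing the pointer and everything else on the bench alone.

Things in the scene. Friction and masses are not known exactly. Their poses are not given: they have to be found in the camera images.
- tray_center (a point): Cutter tray: grey plastic plate, 100 (its x) x 62 mm (its y), sides vertical, the two corners at its +x end cut off at 45 degrees by 16 mm, the -x corners square; body 36 mm high. Point: centre of that body, 18 mm above the skirt's lower edge; z out of its top. 0.14 to 0.28 kg. Starts on the rack, sloping 35 degrees, long side up the slope, clipped end uphill, on either bearer
- tray: The same tray; origin at the centre of the skirt's lower edge. Its lower 10 mm are a hollow skirt with 4 mm walls; on top stands a raised block 8 mm high, 90 x 52 mm, of the same clipped outline, with 15 small round steel cutters in it
- lid_center (a point): Lid: grey plastic plate with the outline, 36 mm height, skirt and clipped +x corners of the tray, but a plain flat top. Point and axes as for the tray. 0.12 to 0.24 kg. Starts on the rack's other bearer in the same attitude
- lid: the same lid; origin at the centre of the skirt's lower edge
- tray_key (a point): the middle of the tray's clipped end: 50 mm from its centre along its x
- lid_key (a point): the middle of the lid's clipped end: 50 mm from its centre along its x
- nest (a point): Empty bay: wooden block fixed on the aluminium turntable, outline as the tray, clipped at +x. Point: centre of the ledge where the skirt rests (50 mm above the bench); z up. On it a block 90 x 52 x 8 mm; skirts fit over it, one way round, with 1 mm play a side and no lead-in. Home: tray centre 18 mm, lid centre 54 mm above. Axis 85 mm along -y; sides of the ledge drop 16 mm to the disc
- carousel (a joint): angle of the turntable (rad): 0 when the empty bay faces the steel pointer, growing anticlockwise seen from above; starts between 0.45 and 1.25; stiff (3 to 4 N at the handle post), stays where left, no catch at 0; range -0.4 to 1.7
- carousel_base: Base of the carousel, fixed, with the turntable it carries; origin on the bench below the axis; axes as point carousel_axis
- carousel_axis (a point): the turntable's vertical axis at its upper face (34 mm above the bench); disc 260 mm across. Axes are the fixed base's: -x points from the axis to the pointer, a steel block at the base's rim marking the loading point. The two other bays, 120 degrees either side of the empty one, hold a closed case and a collet block, up to 122 mm above the bench
- handle_post (a point): Handle post: upright steel pin, 16 mm across, on the turntable 112 mm from the axis, top 100 mm above the bench; the point is on its centre line 78 mm above the bench. Can be held from above and led round the axis
- rack: Fixed sloped rack, origin at bench level; bed rises along +x at 35 degrees. Plates lie at y about +-65 mm on bearers 40 mm wide, 20 mm thick (free for fingers beside them), against stops at the low end. A 24 mm pipe, 210 mm above the bench at x 15 mm, runs along y (+-117 mm) on a riser at x 90 mm and bars a gripper coming straight down: come in and draw off square to the slope, from the low side
- knob_turned: bystander: a turned wooden furniture knob, 62 mm tall, 42 mm across; origin at its underside or lower end; to be left alone
- glue: bystander: a glue bottle, 56 mm across and 150 mm tall; origin at its underside or lower end; to be left alone
- blank: bystander: a round wooden blank, 90 mm across and 75 mm tall; origin at its underside or lower end; to be left alone
- faceplate: bystander: a steel lathe faceplate ring, 90 mm across, 16 mm thick; origin at its underside or lower end; to be left alone
- mug: bystander: a white mug, 80 mm across, 90 mm tall, handle to its +y; origin at its underside or lower end; to be left alone
- gouge: bystander: a hand tool with a long handle lying flat, 240 mm long along its x; origin at its underside or lower end; to be left alone
- gauge_block: bystander: a steel setting block, 50 x 30 x 30 mm; origin at its underside or lower end; to be left alone
Not all that is in view belongs to the job. What is shaped like the tray but red is not meant.

How it is judged:
By the outcome, as a careful person would: the job done as asked, in the order asked, and still so for the second after the job is handed in, with the robot touching nothing.
It also fails if it takes over 72 s, if anything falls off the work surface, if the arm or the gripper's body presses on something with over 40 N, if the wrist force passes 120 N, or if a joint passes its speed limit or range.

## Working session

There is one attempt and no reset: what is moved stays moved. The work goes in short steps, Python scripts to look and compute and a tool call to move; the robot and the scene stay as the last step left them, time stands still between calls to the robot, and variables do not carry over. Pictures are saved under pics/ and viewed, at most 10 in all, crops included, and the job is handed in when it is done.

Besides the shell and the picture viewer there is one more tool, called after "Call:" as name(argument=value, ...) on one line, values as JSON. arm_command: Moves the arm, as the interface text tells. Its arguments: {"type":"object","properties":{"series":{"type":"array"},"force":{"type":"number"}},"required":["series"]}

```bash
ls; mkdir -p pics; python3 - <<'E'
from bench import manip
import cv2
s=manip.observe(); print(s['time'],s['tcp_pos'],s['eef_rot'])
for n in('top','side'):
    cv2.imwrite(f'pics/{n}0.png',manip.snapshot(n))
    c=manip.camera_info(n);print(n,c['intrinsics'],c['T'])
E
```

```text
pics
0.0 [ 0.32523003 -0.6470226   0.23013419] [[ 8.93453489e-01  4.49154314e-01 -1.12510664e-03]
 [ 4.49155705e-01 -8.93451371e-01  1.94955046e-03]
 [-1.29579072e-04 -2.24718073e-03 -9.99997467e-01]]
top [[436.34619271   0.         322.88887441]
 [  0.         436.34619271 233.50984345]
 [  0.           0.           1.        ]] [[ 2.87920060e-02 -9.92262075e-01  1.20776629e-01  4.29787800e-01]
 [-9.99585424e-01 -2.85785528e-02  3.49947949e-03  3.40349776e-02]
 [-2.07795166e-05 -1.20827315e-01 -9.92673541e-01  1.14109294e+00]
 [ 0.00000000e+00  0.00000000e+00  0.00000000e+00  1.00000000e+00]]
side [[514.40339587   0.         314.97943798]
 [  0.         514.40339587 233.86263762]
 [  0.           0.           1.        ]] [[-0.9433389  -0.18348592  0.27648623  0.19026232]
 [-0.33110445  0.57557945 -0.74771528  0.99649025]
 [-0.02194457 -0.79689473 -0.60371949  0.90125946]
 [ 0.          0.          0.          1.        ]]
```

View pics/top0.png

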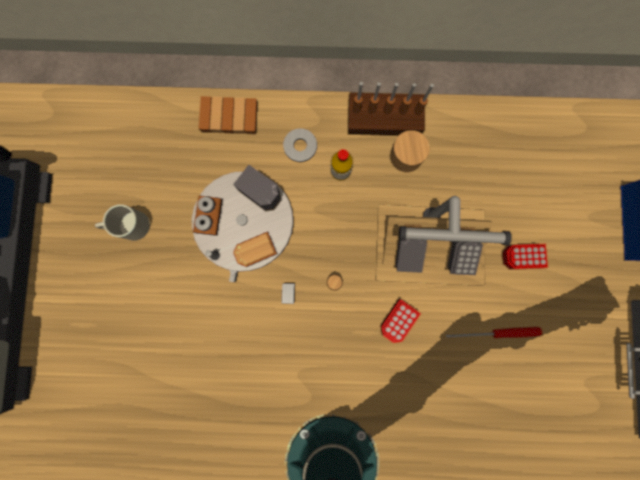

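View pics/side0.png

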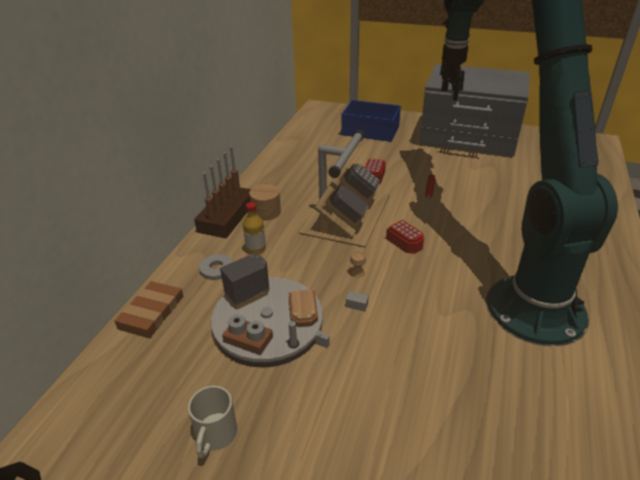

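The top view shows the carousel at (242,221), the empty wooden bay at (254,249), the pointer at (234,276), the post at (215,254), the tray at (466,257) and the lid at (411,250) under the pipe. The side view shows the same layout. I'll zoom in on both next.

```bash
cat > h.py <<'E'
import numpy as np,cv2
from bench import manip
from scipy.spatial.transform import Rotation as Rn
def ray(n,uv,c=None):
    c=c or manip.camera_info(n);K=np.array(c['intrinsics']);T=np.array(c['T'])
    x=(uv[0]-K[0,2])/K[0,0];y=(uv[1]-K[1,2])/K[1,1]
    if n=='wrist':
        r=np.hypot(x,y);s=np.sin(r)/r if r>1e-9 else 1;d=np.array([x*s,y*s,np.cos(r)])
    else: d=np.array([x,y,1.])
    d=T[:3,:3]@d;return T[:3,3],d/np.linalg.norm(d)
def onz(n,uv,z,c=None):
    o,d=ray(n,uv,c);return o+d*(z-o[2])/d[2]
def onplane(n,uv,p,nn,c=None):
    o,d=ray(n,uv,c);return o+d*((p-o)@nn)/(d@nn)
def tri(rs):
    A=sum(np.eye(3)-np.outer(d,d) for o,d in rs);b=sum((np.eye(3)-np.outer(d,d))@o for o,d in rs)
    return np.linalg.solve(A,b)
def px(n,p,c=None):
    c=c or manip.camera_info(n);K=np.array(c['intrinsics']);T=np.array(c['T'])
    q=T[:3,:3].T@(np.asarray(p)-T[:3,3])
    if n=='wrist':
        r=np.hypot(q[0],q[1]);q=np.array([q[0]/r,q[1]/r,0])*np.arctan2(r,q[2]);q[2]=1
    q=K@(q/q[2]);return q[:2]
E
python3 - <<'E'
from h import *
np.set_printoptions(precision=4,suppress=True)
t=cv2.imread('pics/top0.png')
print('axis',onz('top',(242,221),.034),'ptr',onz('top',(234,276),.03),'nest',onz('top',(254,249),.058),'post',onz('top',(215,254),.1),'tray',onz('top',(466,257),.13),'lid',onz('top',(411,250),.13))
a=cv2.resize(t[160:290,180:310],(520,520)[:2],interpolation=cv2.INTER_CUBIC)[:, :400*1]
a=cv2.resize(t[165:290,185:300],(0,0),fx=3.45,fy=4,interpolation=cv2.INTER_CUBIC)
b=cv2.resize(t[190:290,370:520],(0,0),fx=2.6,fy=4,interpolation=cv2.INTER_CUBIC)
m=np.zeros((600,800,3),np.uint8);m[:500,:397]=a[:500,:397];m[:400,400:790]=b[:,:390]
cv2.imwrite('pics/z0.png',m)
# disc by mask: bright low-saturation
h=cv2.cvtColor(t,cv2.COLOR_BGR2HSV)
k=((h[...,1]<60)&(h[...,2]>120)).astype(np.uint8)
c=[q for q in cv2.findContours(k,0,1)[0] if cv2.contourArea(q)>1500]
for q in c: print(cv2.fitEllipse(cv2.convexHull(q)),cv2.boundingRect(q))
E
```

```text
axis [0.5908 0.2463 0.034 ] ptr [0.45   0.2601 0.03  ] nest [0.5178 0.2082 0.058 ] post [0.4997 0.294  0.1   ] tray [ 0.5075 -0.2957  0.13  ] lid [ 0.5201 -0.1682  0.13  ]
((242.20980834960938, 223.3743438720703), (96.35443878173828, 108.02111053466797), 18.86400604248047) (195, 172, 98, 109)
```

View pics/z0.png

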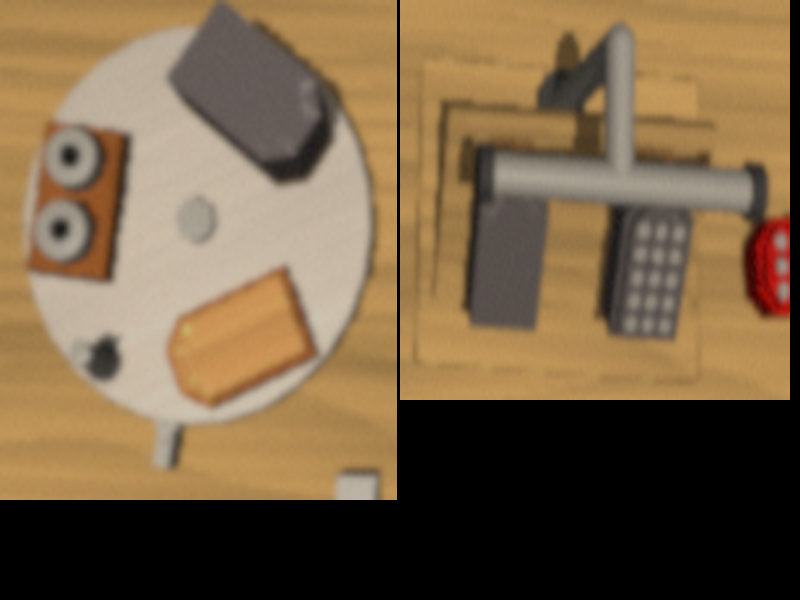

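The zoom shows the post's top at about (209,253) and its dark shadow side at (215,254). The bay's clipped end points left, towards world +y, and both plates have their upper halves under the pipe. Next I'll move to a view square to the slope.

```bash
cat >> h.py <<'E'
np.set_printoptions(precision=4,suppress=True)
def rot(xd,z):  # tool frame from wanted x direction and z direction
    z=np.array(z,float);z/=np.linalg.norm(z);x=np.array(xd,float);x-=z*(x@z);x/=np.linalg.norm(x)
    return np.c_[x,np.cross(z,x),z]
def go(P,R,s=None):
    s=s or manip.observe();E=np.array(s['eef_rot'])
    sh=E.T@(np.array(P)-s['tcp_pos']);rv=Rn.from_matrix(E.T@R).as_rotvec()
    print('go',sh.round(4),rv.round(4),'mm',np.linalg.norm(sh)*1e3//1,'deg',np.degrees(np.linalg.norm(rv))//1)
def yaw(a,z=(0,0,-1)): a=np.radians(a);return rot((np.cos(a),np.sin(a),0),z)
E
python3 - <<'E'
from h import *
P=[np.array(manip.observe()['tcp_pos']) for _ in range(3)];print(P)
s35,c35=np.sin(np.radians(35)),np.cos(np.radians(35))
go((.435,-.23,.24),rot((c35,0,s35),(s35,0,-c35)))
print(manip.camera_info('wrist'))
E
```

```text
[array([ 0.3253, -0.6471,  0.2302]), array([ 0.3253, -0.6471,  0.2302]), array([ 0.3253, -0.6471,  0.2302])]
go [ 0.2854 -0.3234 -0.0091] [-0.1441  0.6002  0.4506] mm 431.0 deg 43.0
{'intrinsics': array([[371.6483,   0.    , 316.6291],
       [  0.    , 371.6483, 237.2005],
       [  0.    ,   0.    ,   1.    ]]), 'T': array([[ 0.4487, -0.8444, -0.2927,  0.4007],
       [-0.8937, -0.4247, -0.1449, -0.6088],
       [-0.0019,  0.3266, -0.9452,  0.3733],
       [ 0.    ,  0.    ,  0.    ,  1.    ]])}
```

```bash
python3 - <<'E'
from h import *
s35,c35=np.sin(np.radians(35)),np.cos(np.radians(35))
E=yaw(95); go((.42,-.42,.26),E)
s=manip.observe(); print(np.array(s['joints']))
E
```

```text
go [ 0.1866 -0.1604 -0.0295] [-0.0018 -0.0011 -1.1922] mm 247.0 deg 68.0
[ 1.0115  0.592   0.0483  1.6097 -0.0333  0.9427 -0.0337]
```

Call:
arm_command(series=[0.0854,0.187,-0.16,-0.03,0,0,-1.19,0.0854,0.187,-0.16,-0.03,0,0,-1.19,0.0854,0.187,-0.16,-0.03,0,0,-1.19,0.0854,0.187,-0.16,-0.03,0,0,-1.19,0.0854,0.187,-0.16,-0.03,0,0,-1.19,0.0854,0.187,-0.16,-0.03,0,0,-1.19,0.0854,0.187,-0.16,-0.03,0,0,-1.19,0.0854,0.187,-0.16,-0.03,0,0,-1.19,0.0854,0.187,-0.16,-0.03,0,0,-1.19])

```text
time: 1.0
tcp_pos: [0.4205, -0.4205, 0.2609]
eef_rot: [[-0.085, 0.996, -0.001], [0.996, 0.085, 0.001], [0.001, -0.0, -1.0]]
contact_force: [-0.1, 0.3, -0.1]
gripper_width: 0.0855
finger_force: 0.0
```

```bash
python3 - <<'E'
from h import *
s35,c35=np.sin(np.radians(35)),np.cos(np.radians(35))
go((.43,-.23,.24),rot((-c35,0.05,-s35),(s35,0,-c35)))
s=manip.observe(); print(np.array(s['joints']))
E
```

```text
go [0.189  0.0257 0.0211] [-0.4618 -0.4795 -1.3879] mm 191.0 deg 88.0
[ 0.9202  0.4067 -0.2836  1.8721  0.1433  0.8835  0.6522]
```

Call:
arm_command(series=[0.0854,0.189,0.026,0.021,-0.462,-0.48,-1.388,0.0854,0.189,0.026,0.021,-0.462,-0.48,-1.388,0.0854,0.189,0.026,0.021,-0.462,-0.48,-1.388,0.0854,0.189,0.026,0.021,-0.462,-0.48,-1.388,0.0854,0.189,0.026,0.021,-0.462,-0.48,-1.388,0.0854,0.189,0.026,0.021,-0.462,-0.48,-1.388,0.0854,0.189,0.026,0.021,-0.462,-0.48,-1.388,0.0854,0.189,0.026,0.021,-0.462,-0.48,-1.388,0.0854,0.189,0.026,0.021,-0.462,-0.48,-1.388,0.0854,0.189,0.026,0.021,-0.462,-0.48,-1.388,0.0854,0.189,0.026,0.021,-0.462,-0.48,-1.388,0.0854,0.189,0.026,0.021,-0.462,-0.48,-1.388])

```text
time: 2.2
tcp_pos: [0.429, -0.2319, 0.2368]
eef_rot: [[-0.835, 0.138, 0.533], [0.145, 0.989, -0.03], [-0.531, 0.052, -0.846]]
contact_force: [-0.6, -0.6, 0.8]
gripper_width: 0.0854
finger_force: 0.0
```

```bash
python3 - <<'E'
from h import *
import json
s=manip.observe();print(np.array(s['joints']),s['tcp_pos'],s['eef_rot'])
c=manip.camera_info('wrist');cv2.imwrite('pics/w1.png',manip.snapshot('wrist'))
np.savez('w1.npz',K=c['intrinsics'],T=c['T']);print(c['T'])
E
```

```text
[ 1.4637  0.3447 -1.08    2.4178  1.1895  0.0816  0.7395] [ 0.429  -0.2319  0.2368] [[-0.835   0.1382  0.5326]
 [ 0.1449  0.989  -0.0296]
 [-0.5308  0.0525 -0.8459]]
[[ 0.1388  0.6148  0.7764  0.2826]
 [ 0.9889 -0.1276 -0.0757 -0.2148]
 [ 0.0525  0.7783 -0.6257  0.3131]
 [ 0.      0.      0.      1.    ]]
```

View pics/w1.png

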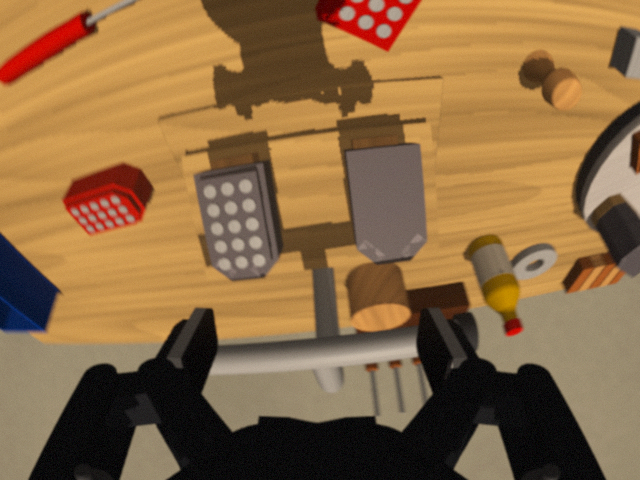

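The wrist view shows the tray (left, cutters at 200–265, 180–270) and the lid (right, 346–427, 143–262), both clear of the pipe. Here I'll zoom in to pick corners.

```bash
python3 - <<'E'
from h import *
t=cv2.imread('pics/w1.png')
m=np.zeros((600,800,3),np.uint8)
m[:,:400]=cv2.resize(t[145:295,185:285],(400,600),interpolation=cv2.INTER_CUBIC)
m[:,400:]=cv2.resize(t[130:280,337:437],(400,600),interpolation=cv2.INTER_CUBIC)
m=np.clip((m/255.)**.6*255,0,255).astype(np.uint8)
cv2.imwrite('pics/z1.png',m)
E
```

```text
(no output)
```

View pics/z1.png

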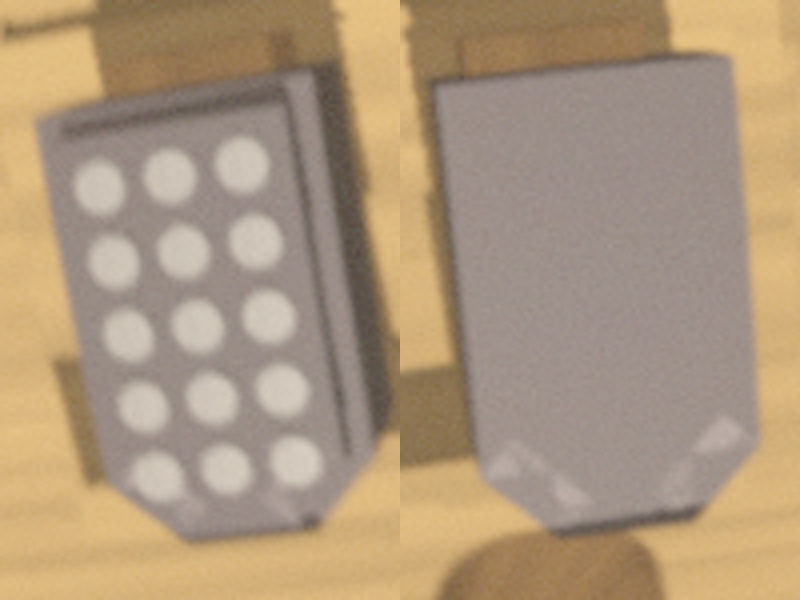

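The zoom shows the lid's top corners at (435,80), (733,58), (760,442), (698,512), (548,524) and (480,464), plus the tray's 15 cutters in 5×3. I'll use PnP on the lid, then cast the cutter centres onto the parallel plane.

```bash
cat > m1.py <<'E'
from h import *
z=np.load('w1.npz');c={'intrinsics':z['K'],'T':z['T']};T=z['T']
L=np.array([(435,82),(733,58),(760,440),(698,512),(548,524),(480,464)],float)
L=np.c_[337+(L[:,0]-400)/4,130+L[:,1]/4]-.4
ob=np.array([(-50,-31,36),(-50,31,36),(34,31,36),(50,15,36),(50,-15,36),(34,-31,36)])/1e3
def nrm(uv):
    d=T[:3,:3].T@ray('wrist',uv,c)[1];return d[:2]/d[2]
n=np.array([nrm(u) for u in L])
ok,rv,tv=cv2.solvePnP(ob,n,np.eye(3),None)
pr=cv2.projectPoints(ob,rv,tv,np.eye(3),None)[0][:,0]
print('res px',(pr-n)*371)
R=T[:3,:3]@cv2.Rodrigues(rv)[0];p=T[:3,:3]@tv[:,0]+T[:3,3]
print('lid skirt origin',p,'centre',p+.018*R[:,2]);print(R,'slope',np.degrees(np.arcsin(R[2,0])),'yaw',np.degrees(np.arctan2(R[1,0],R[0,0])))
im=cv2.imread('pics/w1.png');h=cv2.cvtColor(im,cv2.COLOR_BGR2HSV)
k=((h[...,1]<45)&(h[...,2]>135)).astype(np.uint8);k[:,:190]=0;k[:,275:]=0;k[:165]=0;k[275:]=0
q=[cv2.moments(x) for x in cv2.findContours(k,0,1)[0] if 40<cv2.contourArea(x)<400]
uv=np.array([(m['m10']/m['m00'],m['m01']/m['m00']) for m in q]);print(len(uv))
# slope plane fixed at 35 deg, through lid top plane + 8..9 mm
yw=np.arctan2(R[1,0],R[0,0]);Rz=Rn.from_euler('z',yw).as_matrix();t=np.radians(35)
Rk=Rz@np.array([[np.cos(t),0,-np.sin(t)],[0,1,0],[np.sin(t),0,np.cos(t)]])
ctr=p+R[:,2]*.036
P=np.array([onplane('wrist',u,ctr+Rk[:,2]*.009,Rk[:,2],c) for u in uv]);Q=(P-ctr)@Rk
print(Q[np.lexsort((Q[:,1].round(2),Q[:,0].round(2)))]*1e3,'mean',Q.mean(0)*1e3)
lid2=np.array([onplane('wrist',u,ctr,Rk[:,2],c) for u in L]);print('lid corners in rack axes',((lid2-ctr)@Rk)*1e3)
E
python3 m1.py
```

```text
res px [[-0.0706  0.3266]
 [ 0.2958 -0.7967]
 [-0.3504  0.2262]
 [-2.0152  0.4615]
 [ 2.351   0.0571]
 [-0.194  -0.2108]]
lid skirt origin [ 0.5345 -0.1704  0.071 ] centre [ 0.5248 -0.1725  0.086 ]
[[ 0.8434 -0.0577 -0.5342]
 [-0.0083  0.9927 -0.1204]
 [ 0.5372  0.106   0.8368]] slope 32.493092698792694 yaw -0.5637682633486851
2
[[ -18.1435 -115.5338    9.    ]
 [  -0.8476 -115.801     9.    ]] mean [  -9.4956 -115.6674    9.    ]
lid corners in rack axes [[-50.4714 -30.7335   0.    ]
 [-48.8196  31.9684  -0.    ]
 [ 34.7838  31.6372  -0.    ]
 [ 49.7082  16.579   -0.    ]
 [ 48.0108 -17.269    0.    ]
 [ 32.2451 -30.8091  -0.    ]]
```

```bash
cat > m2.py <<'E'
from h import *
from scipy.optimize import least_squares
z=np.load('w1.npz');c={'intrinsics':z['K'],'T':z['T']}
L=np.array([(435,82),(733,58),(760,440),(698,512),(548,524),(480,464)],float)
L=np.c_[337+(L[:,0]-400)/4,130+L[:,1]/4]-.4
C=np.array([(100,187),(170,177),(242,165),(114,262),(184,251),(256,241),(129,335),(198,326),(269,317),(143,407),(213,399),(282,390),(159,476),(227,469),(296,461)],float)
C=np.c_[185+C[:,0]/4,145+C[:,1]/4]-.4
K2=np.array([(320,70),(38,122)],float)
ob=np.array([(-50,-31,36),(-50,31,36),(34,31,36),(50,15,36),(50,-15,36),(34,-31,36)])/1e3
g=np.array([(i,j) for i in(-2,-1,0,1,2) for j in(-1,0,1)],float)
t=np.radians(35);R0=np.array([[np.cos(t),0,-np.sin(t)],[0,1,0],[np.sin(t),0,np.cos(t)]])
def f(v,full=False):
    R=Rn.from_euler('z',v[3]).as_matrix()@R0;p=v[:3]
    a=np.array([px('wrist',p+R@o,c) for o in ob])-L
    tr=p+R@np.array([v[4],v[5],0])
    b=np.array([px('wrist',tr+R@np.array([i*v[6]+v[8],j*v[7],.044+.002]),c) for i,j in g])-C
    if full: 
        print('lid',p,'ctr',p+R[:,2]*.018,'tray',tr,'ctr',tr+R[:,2]*.018,'yaw',np.degrees(v[3]),v[4:]);print(a,b)
        print('tray corner',px('wrist',tr+R@ob[1],c),185+320/4,145+70/4)
        return R,p,tr
    return np.r_[a.ravel(),b.ravel(),v[4]*1e3]
r=least_squares(f,[.53,-.17,.08,0,0,-.13,.017,.017,0],x_scale=[.1,.1,.1,.1,.1,.1,.02,.02,.01],loss='soft_l1')
if __name__=='__main__':
    R,p,tr=f(r.x,True)
    for w in('top','side'): print(w,[px(w,q+R@np.array([-.05,y,.036])).round(1) for q in(p,tr) for y in(-.031,.031)])
E
python3 m2.py
```

```text
lid [ 0.5364 -0.1745  0.0706] ctr [ 0.5261 -0.1743  0.0853] tray [ 0.534  -0.3068  0.0706] ctr [ 0.5237 -0.3066  0.0853] yaw -1.0428596489680215 [-0.     -0.1323  0.0162  0.0157 -0.0001]
[[ 0.7827  0.0196]
 [-0.5235 -1.3285]
 [-0.6863 -1.1116]
 [-1.6945  0.036 ]
 [ 2.8439  1.1049]
 [ 0.2893  1.1856]] [[ 0.1113 -0.02  ]
 [ 0.1733 -0.2427]
 [ 0.2496  0.0536]
 [ 0.1025 -0.0964]
 [ 0.0403  0.168 ]
 [-0.0236  0.1767]
 [-0.0547 -0.0103]
 [-0.0153 -0.0154]
 [ 0.0043 -0.0496]
 [ 0.1143 -0.0911]
 [-0.2673 -0.1255]
 [ 0.0614  0.0389]
 [-0.1659  0.0927]
 [-0.2392  0.0167]
 [-0.1233  0.1192]]
tray corner [262.1779 161.2305] 265.0 162.5
top [array([420.9, 271.1]), array([395.6, 269.9]), array([475.1, 273.7]), array([449.7, 272.5])]
side [array([366.5, 205.3]), array([360.4, 217.1]), array([378.3, 182.4]), array([372.9, 192.8])]
```

```bash
python3 - <<'E'
from h import *
b=onz('top',(208.8,252.6),.1);ax=onz('top',(242.1,219.8),.037);print(b,ax,np.hypot(*(b-ax)[:2]))
go((.44,-.05,.32),yaw(170))
go((*b[:2],.26),yaw(152))
E
```

```text
[0.5026 0.309  0.1   ] [0.5935 0.2456 0.037 ] 0.11081619448042747
go [-0.0285  0.1865 -0.0701] [0.061  0.5584 0.022 ] mm 201.0 deg 32.0
go [0.0023 0.5472 0.0036] [0.1483 0.5445 0.3278] mm 547.0 deg 37.0
```

Call:
arm_command(series=[0.0854,-0.028,0.187,-0.07,0.06,0.558,0.022,0.0854,-0.028,0.187,-0.07,0.06,0.558,0.022,0.0854,-0.028,0.187,-0.07,0.06,0.558,0.022,0.0854,-0.028,0.187,-0.07,0.06,0.558,0.022,0.0854,0.002,0.547,0.004,0.148,0.545,0.328,0.0854,0.002,0.547,0.004,0.148,0.545,0.328,0.0854,0.002,0.547,0.004,0.148,0.545,0.328,0.0854,0.002,0.547,0.004,0.148,0.545,0.328,0.0854,0.002,0.547,0.004,0.148,0.545,0.328,0.0854,0.002,0.547,0.004,0.148,0.545,0.328,0.0854,0.002,0.547,0.004,0.148,0.545,0.328,0.0854,0.002,0.547,0.004,0.148,0.545,0.328])

```text
time: 3.45
tcp_pos: [0.4971, 0.2687, 0.2631]
eef_rot: [[-0.882, 0.472, -0.003], [0.472, 0.882, 0.0], [0.003, -0.001, -1.0]]
contact_force: [0.9, -0.5, 0.2]
gripper_width: 0.0852
finger_force: 0.0
```

```bash
python3 - <<'E'
from h import *
s=manip.observe();print(np.array(s['joints']),s['tcp_pos'],s['joint_vel'])
c=manip.camera_info('wrist');cv2.imwrite('pics/w2.png',manip.snapshot('wrist'))
np.savez('w2.npz',K=c['intrinsics'],T=c['T']);print(c['T'])
print(px('wrist',(.5935,.2456,.034),c),px('wrist',(.5026,.309,.1),c))
E
```

```text
[ 0.1141  0.5077 -0.9598  1.9127  0.4959  0.9828  0.0056] [0.4971 0.2687 0.2631] [-1.0785  0.4104  0.2455 -0.5571  0.2476  0.2349 -0.7935]
[[ 0.4727  0.8338  0.2852  0.4232]
 [ 0.8812 -0.4468 -0.1542  0.3091]
 [-0.0011  0.3242 -0.946   0.4065]
 [ 0.      0.      0.      1.    ]]
[339.0572 281.8662] [361.1523 198.2183]
```

View pics/w2.png

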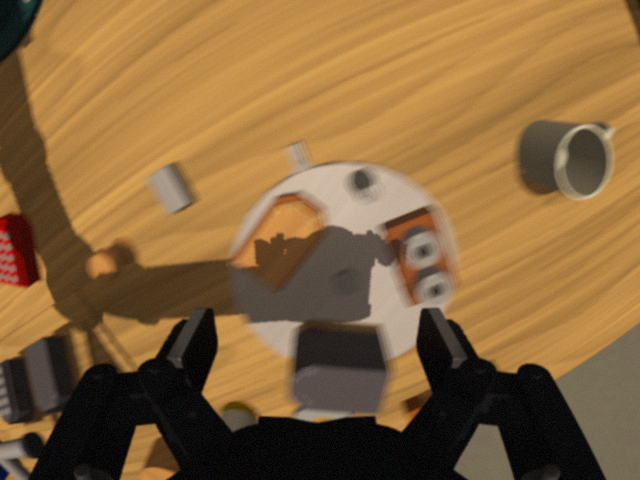

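It was moving, so the picture is blurred: disc centre about (345,275), post near (362,182), pointer (299,155). I'll retake it settled, with masks.

```bash
python3 - <<'E'
from h import *
for i in range(3): manip.snapshot('side')
s=manip.observe();print(s['tcp_pos'],s['joint_vel'])
c=manip.camera_info('wrist');im=manip.snapshot('wrist');cv2.imwrite('pics/w3.png',im)
np.savez('w3.npz',K=c['intrinsics'],T=c['T']);print(px('wrist',(.5026,.309,.1),c))
z=np.zeros((600,800,3),np.uint8)
z=cv2.resize(im[130:330,200:467],(800,600),interpolation=cv2.INTER_CUBIC)
cv2.imwrite('pics/z3.png',np.clip((z/255.)**.6*255,0,255).astype(np.uint8))
E
```

```text
[0.4965 0.2686 0.2634] [ 0.0609 -0.0135  0.0241  0.0304  0.0208  0.0077  0.0014]
[361.5555 198.9   ]
```

View pics/z3.png

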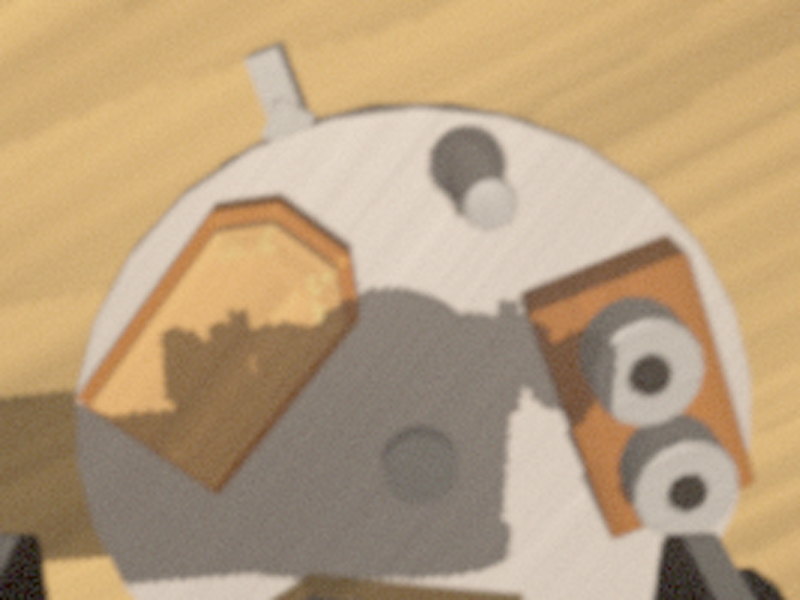

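The zoom shows the post's top at (489,203), the hub at (419,463), the pointer running from (266,52) to (292,122), and the bay outline at (215,207), (283,197), (349,250), (356,318), (216,492), (80,400).

```bash
cat > m3.py <<'E'
from h import *
from scipy.optimize import least_squares
z=np.load('w3.npz');c={'intrinsics':z['K'],'T':z['T']}
cv=lambda u,v:(200+u*.33375-.3,130+v/3-.3)
P=lambda u,v,h:onz('wrist',cv(u,v),h,c)
D=np.array([P(*q,.034) for q in [(540,118),(640,170),(700,240),(748,370),(750,420),(80,390),(92,330),(130,262),(185,190),(400,107)]])
r=least_squares(lambda v:np.hypot(D[:,0]-v[0],D[:,1]-v[1])-v[2],[.59,.24,.13]);print('disc',r.x,r.fun*1e3)
r=least_squares(lambda v:np.hypot(D[:,0]-v[0],D[:,1]-v[1])-.130,[.59,.24]);A=r.x
print('axis',A,'hub',P(419,463,.037))
po=P(489,203,.1);print('post',po,np.hypot(*(po[:2]-A)),np.degrees(np.arctan2(*(po[:2]-A)[::-1])))
N=np.array([P(*q,.05) for q in [(80,400),(216,492),(356,318),(349,250),(283,197),(215,207)]])
ob=np.array([(-50,31),(-50,-31),(34,-31),(50,-15),(50,15),(34,31)])/1e3
def f(v):
    C,S=np.cos(v[2]),np.sin(v[2]);return (v[:2]+ob@np.array([[C,S],[-S,C]])-N[:,:2]).ravel()
r=least_squares(f,[.52,.2,2]);n=r.x[:2];print('nest',r.x,'yaw',np.degrees(r.x[2]),(r.fun*1e3).round(1),'rad',np.hypot(*(n-A)),np.degrees(np.arctan2(*(n-A)[::-1])))
for h in(.02,.034): 
    a,b=P(266,52,h),P(292,122,h);print('ptr',a,b,[np.degrees(np.arctan2(*(q[:2]-A)[::-1])) for q in(a,b)],np.degrees(np.arctan2(*(a-b)[1::-1])))
E
python3 m3.py
```

```text
disc [0.5907 0.2486 0.1274] [ 0.8359  1.3962 -0.1876 -0.5466 -0.2052  0.5708  0.6487 -1.3788  0.3997
 -1.5329]
axis [0.5938 0.2469] hub [0.5944 0.2458 0.037 ]
post [0.5019 0.3106 0.1   ] 0.11177568854527088 145.25434967001954
nest [0.5161 0.2113 2.0027] yaw 114.74725093913358 [-2.1  0.1  0.5  1.   0.3  1.5  1.2  0.3  0.  -1.6 -0.1 -1.4] rad 0.08544579724651087 -155.33633429741295
ptr [0.4384 0.2668 0.02  ] [0.4644 0.2629 0.02  ] [np.float64(172.70916951311014), np.float64(172.93758089390494)] 171.57464188727468
ptr [0.4378 0.2683 0.034 ] [0.4628 0.2646 0.034 ] [np.float64(172.1905555143632), np.float64(172.30851579485633)] 171.57464188727474
```

```bash
python3 - <<'E'
from h import *
go((.502,.3106,.2),yaw(145.25));go((.502,.3106,.068),yaw(145.25))
E
```

```text
go [0.0163 0.0415 0.0631] [-0.0021 -0.0019  0.1169] mm 77.0 deg 6.0
go [0.016  0.0418 0.1951] [-0.0021 -0.0019  0.1169] mm 200.0 deg 6.0
```

Call:
arm_command(series=[0.055,0.016,0.042,0.063,-0.002,-0.002,0.117,0.055,0.016,0.042,0.063,-0.002,-0.002,0.117,0.055,0.016,0.042,0.11,-0.002,-0.002,0.117,0.055,0.016,0.042,0.155,-0.002,-0.002,0.117,0.055,0.016,0.042,0.195,-0.002,-0.002,0.117,0.055,0.016,0.042,0.195,-0.002,-0.002,0.117,0.01,0.016,0.042,0.195,-0.002,-0.002,0.117,0.01,0.016,0.042,0.195,-0.002,-0.002,0.117,0.01,0.016,0.042,0.195,-0.002,-0.002,0.117,0.01,0.016,0.042,0.195,-0.002,-0.002,0.117], force=50)

```text
time: 4.7
tcp_pos: [0.5047, 0.3111, 0.0713]
eef_rot: [[-0.821, 0.571, 0.006], [0.571, 0.821, 0.001], [-0.004, 0.004, -1.0]]
contact_force: [-0.7, -1.8, 6.5]
gripper_width: 0.014
finger_force: 48.8
```

```bash
python3 - <<'E'
from h import *
s=manip.observe();print(s['tcp_pos'],s['gripper_width'],s['finger_force'],s['contact_force'],s['joint_vel'])
R=np.array(s['eef_rot']);A=np.array([.594,.2463]);p=np.array(s['tcp_pos']);print('r',p[:2]-A,np.hypot(*(p[:2]-A)),np.degrees(np.arctan2(R[1,0],R[0,0])))
po=np.array([.502,.3106]);
for k in range(1,11):
    a=-np.radians(32.2)*k/10;C,S=np.cos(a),np.sin(a);d=A+np.array([[C,-S],[S,C]])@(po-A)-po
    print(k,(R.T@np.r_[d,0]).round(4),-a)
E
```

```text
[0.5047 0.3111 0.0713] 0.014002991259100003 48.80558431148529 [-0.7175 -1.8031  6.4993] [-0.0014  0.0003  0.003  -0.0009  0.0001  0.0011 -0.0007]
r [-0.0893  0.0648] 0.11030757261993471 145.20891749953165
1 [-0.0002  0.0063  0.    ] 0.05619960191421741
2 [-0.0007  0.0126  0.0001] 0.11239920382843482
3 [-0.0016  0.0188  0.0001] 0.16859880574265224
4 [-0.0029  0.025   0.0001] 0.22479840765686965
5 [-0.0045  0.0311  0.0001] 0.28099800957108706
6 [-0.0064  0.0371  0.0002] 0.33719761148530447
7 [-0.0087  0.043   0.0002] 0.3933972133995219
8 [-0.0113  0.0487  0.0003] 0.4495968153137393
9 [-0.0142  0.0543  0.0003] 0.5057964172279567
10 [-0.0174  0.0598  0.0003] 0.5619960191421741
```

Call:
arm_command(series=[0.01,-0.0002,0.0063,0,0,0,0.056,0.01,-0.0007,0.0126,0,0,0,0.112,0.01,-0.0016,0.0188,0,0,0,0.169,0.01,-0.0029,0.025,0,0,0,0.225,0.01,-0.0045,0.0311,0,0,0,0.281,0.01,-0.0064,0.0371,0,0,0,0.337,0.01,-0.0087,0.043,0,0,0,0.393,0.01,-0.0113,0.0487,0,0,0,0.45,0.01,-0.0142,0.0543,0,0,0,0.506,0.01,-0.0174,0.0598,0,0,0,0.562,0.01,-0.0174,0.0598,0,0,0,0.562,0.01,-0.0174,0.0598,0,0,0,0.562])

```text
time: 5.9
tcp_pos: [0.5539, 0.3492, 0.0713]
eef_rot: [[-0.39, 0.921, 0.006], [0.921, 0.39, -0.0], [-0.003, 0.005, -1.0]]
contact_force: [1.3, -2.5, 5.0]
gripper_width: 0.0144
finger_force: 49.1
```

```bash
python3 - <<'E'
from h import *
s=manip.observe();R=np.array(s['eef_rot']);A=np.array([.594,.2463]);p=np.array(s['tcp_pos']);print('r',p[:2]-A,np.hypot(*(p[:2]-A)),np.degrees(np.arctan2(*(p[:2]-A)[::-1])),np.degrees(np.arctan2(R[1,0],R[0,0])),s['contact_force'])
g=p+R@np.array([0,0,-.019]);print('grasp dir',np.degrees(np.arctan2(*(g[:2]-A)[::-1])))
c=manip.camera_info('wrist');cv2.imwrite('pics/w4.png',manip.snapshot('wrist'));np.savez('w4.npz',K=c['intrinsics'],T=c['T'])
i=manip.snapshot('top');cv2.imwrite('pics/top4.png',i)
E
```

```text
r [-0.0401  0.1029] 0.11042230061158942 111.30955746997483 112.93751232413013 [ 1.2784 -2.4913  4.9765]
grasp dir 111.363069314672
```

Call:
arm_command(series=[0.06,0,0,0,0,0,0,0.06,0,0,0,0,0,0,0.06,0,0,-0.05,0,0,0,0.06,0,0,-0.1,0,0,0,0.06,0,0,-0.13,0,0,-0.15,0.06,0,0,-0.13,0,0,-0.3,0.06,-0.01,-0.01,-0.13,0,0,-0.45,0.06,-0.02,-0.02,-0.13,0,0,-0.6,0.06,-0.03,-0.03,-0.13,0,0,-0.75,0.06,-0.04,-0.04,-0.13,0,0,-0.9,0.06,-0.05,-0.06,-0.13,0,0,-1.05,0.06,-0.065,-0.075,-0.13,0,0,-1.2])

```text
time: 7.2
tcp_pos: [0.5066, 0.2614, 0.1991]
eef_rot: [[-0.999, -0.041, 0.003], [-0.041, 0.999, 0.002], [-0.003, 0.002, -1.0]]
contact_force: [-0.7, 0.7, 0.8]
gripper_width: 0.06
finger_force: 0.0
```

```bash
python3 - <<'E'
from h import *
s=manip.observe();print(np.array(s['joints']))
go((.5093,.2574,.20),yaw(262.5),s)
E
```

```text
[ 0.1509  0.6394 -1.0276  1.9635  0.6887  0.9346  0.3835]
go [-0.0025 -0.0041 -0.0009] [-0.0004  0.0034 -1.3993] mm 4.0 deg 80.0
```

Call:
arm_command(series=[0.0854,-0.003,-0.004,-0.001,0,0.003,-1.399,0.0854,-0.003,-0.004,-0.001,0,0.003,-1.399,0.0854,-0.003,-0.004,-0.001,0,0.003,-1.399,0.0854,-0.003,-0.004,-0.001,0,0.003,-1.399,0.0854,-0.003,-0.004,-0.001,0,0.003,-1.399,0.0854,-0.003,-0.004,-0.001,0,0.003,-1.399,0.0854,-0.003,-0.004,-0.001,0,0.003,-1.399,0.0854,-0.003,-0.004,-0.001,0,0.003,-1.399,0.0854,-0.003,-0.004,-0.001,0,0.003,-1.399,0.0854,-0.003,-0.004,-0.001,0,0.003,-1.399,0.0854,-0.003,-0.004,-0.001,0,0.003,-1.399,0.0854,-0.003,-0.004,-0.001,0,0.003,-1.399])

```text
time: 8.4
tcp_pos: [0.511, 0.2573, 0.1998]
eef_rot: [[-0.14, -0.99, 0.001], [-0.99, 0.14, -0.001], [0.001, -0.001, -1.0]]
contact_force: [-0.3, -0.5, -0.3]
gripper_width: 0.0854
finger_force: 0.0
```

```bash
python3 - <<'E'
from h import *
s=manip.observe();print(np.array(s['joints']),s['joint_vel'],s['tcp_pos'])
c=manip.camera_info('wrist');im=manip.snapshot('wrist');cv2.imwrite('pics/w5.png',im);np.savez('w5.npz',K=c['intrinsics'],T=c['T'])
print(px('wrist',(.5093,.2574,.05),c))
cv2.imwrite('pics/v5.png',np.clip((im/255.)**.6*255,0,255).astype(np.uint8))
E
```

```text
[ 0.2553  0.7583 -1.236   1.9533  0.835   1.0701  1.6448] [-0.0004  0.0001  0.0021 -0.0022  0.0021  0.0024  0.0028] [0.511  0.2573 0.1998]
[318.9126 216.9401]
```

View pics/v5.png

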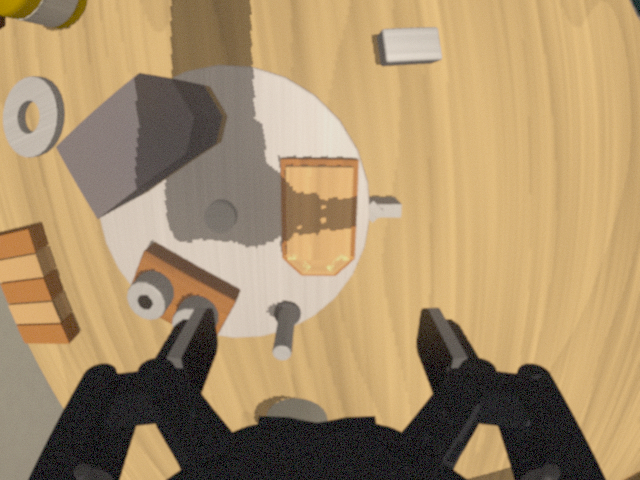

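The view shows the bay outline at columns 280–358 and rows 157–275 with its clipped end down, the hub at (221,215) and the pointer at (385,210). I'll measure this by masks.

```bash
cat > m5.py <<'E'
from h import *
from scipy.optimize import least_squares
z=np.load('w5.npz');c={'intrinsics':z['K'],'T':z['T']}
im=cv2.imread('pics/w5.png');h=cv2.cvtColor(im,cv2.COLOR_BGR2HSV)
def mk(roi,f):
    x0,y0,x1,y1=roi;m=np.zeros(im.shape[:2],np.uint8);m[y0:y1,x0:x1]=f(h[y0:y1,x0:x1]).astype(np.uint8)*255
    q=max(cv2.findContours(cv2.medianBlur(m,3),0,1)[0],key=cv2.contourArea);return q
q=mk((262,140,372,290),lambda a:(a[...,1]>100)&(a[...,0]<30))
print(cv2.boundingRect(q),cv2.contourArea(q))
hull=cv2.convexHull(q)[:,0].astype(float)
W=np.array([onz('wrist',u,.05,c)[:2] for u in hull])
# hull points on outline: signed distance to the clipped outline, fit x,y,yaw
hp=[(-1,0,50),(1,0,50),(0,-1,31),(0,1,31),(2**-.5,2**-.5,(50+15)*2**-.5),(2**-.5,-2**-.5,65*2**-.5)]
hp=np.array([(a,b,d/1e3) for a,b,d in hp])
pts=np.array([onz('wrist',u,.05,c)[:2] for u in q[:,0].astype(float)])
def f(v):
    C,S=np.cos(v[2]),np.sin(v[2]);L=(pts-v[:2])@np.array([[C,-S],[S,C]])
    return ((L@hp[:,:2].T)-hp[:,2]).max(1)
r=least_squares(f,[.509,.257,np.radians(82.5)],loss='soft_l1',f_scale=.001)
print('nest',r.x[:2],'yaw',np.degrees(r.x[2]),'rms mm',np.sqrt((f(r.x)**2).mean())*1e3,f(r.x).mean()*1e3)
A=np.array([.594,.2463]);n=r.x[:2]
C,S=np.cos(r.x[2]),np.sin(r.x[2]);L=(pts-n)@np.array([[C,-S],[S,C]]);k=(L@hp[:,:2].T-hp[:,2]);a=k.argmax(1)
print('residual per side -x,+x,-y,+y,c1,c2',[round(k[a==i,i].mean()*1e3,2) for i in range(6)])
print('axis from nest',n+.085*np.array([S,-C]))
g=mk((366,190,410,228),lambda a:(a[...,1]<60)&(a[...,2]>90));m=cv2.moments(g);u=(m['m10']/m['m00'],m['m01']/m['m00']);print('ptr px',u,cv2.boundingRect(g),cv2.minAreaRect(g))
for zz in(.02,.034): p=onz('wrist',u,zz,c);print(p,[np.degrees(np.arctan2(*(p[:2]-B)[::-1])) for B in(A,n+.085*np.array([S,-C]))])
print('hub',onz('wrist',(221,215),.037,c))
R=np.array(manip.observe()['eef_rot']);s=manip.observe();print('tool yaw',np.degrees(np.arctan2(R[1,0],R[0,0]))%360, 'nest in tool',R.T@(np.r_[n,.05]-s['tcp_pos']))
E
python3 m5.py
```

```text
(280, 157, 79, 119) 8380.5
nest [0.51   0.2591] yaw 81.49269910887173 rms mm 0.4601885315904074 -0.09696171911715096
residual per side -x,+x,-y,+y,c1,c2 [np.float64(0.28), np.float64(0.46), np.float64(-0.37), np.float64(-0.42), np.float64(0.33), np.float64(0.06)]
axis from nest [0.594  0.2465]
ptr px (380.62018140589566, 209.66213151927437) (366, 194, 35, 28) ((383.0, 207.5), (27.0, 34.0), 90.0)
[0.454  0.2668 0.02  ] [np.float64(171.6884667088425), np.float64(171.7848726516281)]
[0.4559 0.2628 0.034 ] [np.float64(173.2030091252774), np.float64(173.30123714609422)]
hub [0.5941 0.2469 0.037 ]
tool yaw 261.9512330656987 nest in tool [-0.0019  0.0015  0.1498]
```

```bash
python3 - <<'E'
import cv2,numpy as np
for f in('w5',):
    h=cv2.cvtColor(cv2.imread(f'pics/{f}.png'),cv2.COLOR_BGR2HSV)
    for x in(378,384,390,396,400): print(x,'S',h[194:224,x,1].tolist(),'\n   V',h[194:224,x,2].tolist())
E
```

```text
378 S [155, 157, 135, 100, 74, 89, 80, 91, 79, 64, 56, 46, 50, 48, 47, 50, 42, 50, 50, 46, 48, 44, 53, 75, 122, 147, 151, 149, 157, 151] 
   V [183, 146, 104, 82, 76, 77, 70, 73, 74, 103, 137, 162, 179, 186, 183, 188, 187, 183, 185, 187, 187, 184, 186, 187, 190, 198, 196, 200, 200, 199]
384 S [149, 154, 142, 127, 85, 81, 80, 77, 80, 65, 57, 49, 48, 45, 45, 48, 48, 45, 48, 45, 48, 52, 59, 101, 140, 150, 152, 153, 156, 152] 
   V [198, 185, 145, 94, 78, 76, 73, 73, 73, 98, 142, 168, 185, 186, 185, 181, 179, 181, 185, 182, 185, 180, 187, 186, 193, 197, 195, 195, 199, 198]
390 S [155, 152, 146, 107, 85, 80, 81, 79, 84, 73, 53, 52, 47, 46, 45, 50, 48, 47, 50, 51, 47, 53, 60, 95, 135, 148, 153, 156, 150, 151] 
   V [187, 149, 101, 81, 72, 73, 72, 74, 73, 102, 135, 172, 186, 187, 187, 187, 187, 188, 184, 181, 186, 179, 182, 186, 185, 189, 187, 186, 185, 187]
396 S [154, 156, 156, 153, 143, 129, 95, 84, 88, 58, 55, 46, 46, 47, 48, 42, 48, 52, 49, 50, 49, 48, 57, 95, 134, 154, 155, 158, 156, 154] 
   V [186, 183, 180, 165, 141, 113, 91, 79, 75, 102, 148, 177, 189, 184, 187, 188, 185, 188, 188, 185, 184, 186, 189, 186, 186, 186, 187, 190, 189, 192]
400 S [152, 158, 148, 157, 150, 158, 160, 151, 142, 107, 69, 61, 55, 58, 60, 62, 62, 63, 64, 64, 67, 73, 84, 115, 136, 152, 154, 152, 154, 155] 
   V [194, 192, 198, 195, 195, 191, 191, 177, 158, 140, 158, 176, 187, 186, 188, 189, 189, 187, 190, 188, 187, 188, 189, 191, 193, 193, 194, 194, 196, 192]
```

```bash
cat > rk.py <<'E'
from h import *
t=np.radians(35)
RK=Rn.from_euler('z',np.radians(-1.04)).as_matrix()@np.array([[np.cos(t),0,-np.sin(t)],[0,1,0],[np.sin(t),0,np.cos(t)]])
TR=np.array([.5237,-.3066,.0853]);LD=np.array([.5261,-.1743,.0853])
RT=np.c_[-RK[:,0],RK[:,1],-RK[:,2]];nn=RK[:,2]
E
python3 - <<'E'
from rk import *
go((.44,-.05,.29),yaw(185))
E
```

```text
go [ 0.3142  0.0273 -0.09  ] [-0.0012 -0.0002  1.3431] mm 327.0 deg 76.0
```

Call:
arm_command(series=[0.0854,0.03,0.003,-0.03,0,0,0.14,0.0854,0.07,0.006,-0.06,0,0,0.28,0.0854,0.314,0.027,-0.09,0,0,1.343,0.0854,0.314,0.027,-0.09,0,0,1.343,0.0854,0.314,0.027,-0.09,0,0,1.343,0.0854,0.314,0.027,-0.09,0,0,1.343,0.0854,0.314,0.027,-0.09,0,0,1.343,0.0854,0.314,0.027,-0.09,0,0,1.343,0.0854,0.314,0.027,-0.09,0,0,1.343,0.0854,0.314,0.027,-0.09,0,0,1.343])

```text
time: 9.45
tcp_pos: [0.4405, -0.0506, 0.2903]
eef_rot: [[-0.996, -0.085, 0.001], [-0.085, 0.996, -0.003], [-0.001, -0.003, -1.0]]
contact_force: [0.2, 0.4, -0.2]
gripper_width: 0.0852
finger_force: 0.0
```

```bash
python3 - <<'E'
from rk import *
print(np.array(manip.observe()['joints']))
go(TR+nn*.14,RT);go(TR+nn*.061,RT)
E
```

```text
[ 0.9452  0.3122 -1.1326  2.1198  0.3614  0.9173  1.2626]
go [ 0.0189 -0.2536  0.091 ] [ 0.0292 -0.6091  0.1012] mm 270.0 deg 35.0
go [-0.0261 -0.2582  0.1558] [ 0.0292 -0.6091  0.1012] mm 302.0 deg 35.0
```

Call:
arm_command(series=[0.0854,0.019,-0.254,0.05,0.029,-0.609,0.101,0.0854,0.019,-0.254,0.06,0.029,-0.609,0.101,0.0854,0.019,-0.254,0.07,0.029,-0.609,0.101,0.0854,0.019,-0.254,0.08,0.029,-0.609,0.101,0.0854,0.019,-0.254,0.091,0.029,-0.609,0.101,0.0854,0.019,-0.254,0.091,0.029,-0.609,0.101,0.0854,0.019,-0.254,0.091,0.029,-0.609,0.101,0.0854,0.019,-0.254,0.091,0.029,-0.609,0.101,0.0854,-0.026,-0.258,0.156,0.029,-0.609,0.101,0.0854,-0.026,-0.258,0.156,0.029,-0.609,0.101,0.0854,-0.026,-0.258,0.156,0.029,-0.609,0.101])

```text
time: 10.55
tcp_pos: [0.49, -0.3047, 0.128]
eef_rot: [[-0.82, 0.017, 0.572], [0.021, 1.0, 0.0], [-0.572, 0.012, -0.82]]
contact_force: [-0.1, 0.4, 0.4]
gripper_width: 0.0853
finger_force: 0.0
```

```bash
cat > cut.py <<'E'
from rk import *
s=manip.observe();R=np.array(s['eef_rot']);print(np.array(s['joints']),s['joint_vel'])
c=manip.camera_info('wrist');im=manip.snapshot('wrist');import sys;cv2.imwrite(f'pics/{sys.argv[1]}.png',im);np.savez(sys.argv[1]+'.npz',K=c['intrinsics'],T=c['T'])
go(TR+nn*.061,RT,s);go(TR-nn*.024,RT,s)
print('pred tray ctr px',px('wrist',TR+nn*.028,c),[px('wrist',TR+RK@np.array([-.05,y,.018]),c) for y in(-.031,.031)])
h=cv2.cvtColor(im,cv2.COLOR_BGR2HSV)
u0=px('wrist',TR+nn*.028,c).astype(int)
k=((h[...,1]<70)&(h[...,2]>105)).astype(np.uint8)
q=[x for x in cv2.findContours(k,0,1)[0] if cv2.contourArea(x)>30]
for x in q:
    m=cv2.moments(x);u=(m['m10']/m['m00'],m['m01']/m['m00'])
    if abs(u[0]-u0[0])<90 and abs(u[1]-u0[1])<130: print(np.round(u,1),cv2.contourArea(x),((onplane('wrist',u,TR+nn*.028,nn,c)-TR)@RK*1e3).round(1))
E
python3 cut.py w6
```

```text
[ 1.4733  0.8462 -1.1645  2.3203  1.9844  0.4195  0.3341] [-0.1829  0.3787 -0.029  -0.0854  0.3459  0.3558 -0.1725]
go [-0.0031 -0.0012 -0.0066] [ 0.0108 -0.0022 -0.0058] mm 7.0 deg 0.0
go [-0.0033 -0.0021  0.0784] [ 0.0108 -0.0022 -0.0058] mm 78.0 deg 0.0
pred tray ctr px [312.5198 290.2952] [array([249.159, 190.683]), array([373.9717, 189.5126])]
[305.6 327.4] 24485.0 [22.6 -4.  28. ]
```

```bash
sed -i '/^k=/,$d' cut.py; cat >> cut.py <<'E'
x0,y0=u0[0]-75,u0[1]-110;roi=im[y0:y0+210,x0:x0+150]
hs=cv2.cvtColor(roi,cv2.COLOR_BGR2HSV);v=hs[...,2]
for th in(140,160,180,200):
    k=((hs[...,1]<60)&(v>th)).astype(np.uint8)
    Q=[]
    for x in cv2.findContours(k,0,1)[0]:
        a=cv2.contourArea(x)
        if 60<a<900:
            m=cv2.moments(x);u=(m['m10']/m['m00']+x0,m['m01']/m['m00']+y0);Q.append((*((onplane('wrist',u,TR+nn*.028,nn,c)-TR)@RK*1e3)[:2],a))
    print(th,len(Q));
    if 8<=len(Q)<=15: print(np.array(sorted(Q)).round(1))
g=np.median(v.reshape(-1));print('median V',g)
E
python3 cut.py w6
```

```text
[ 1.4716  0.8452 -1.1637  2.3194  1.9834  0.4182  0.3347] [ 0.0193 -0.1586 -0.0147  0.0218 -0.0966 -0.0981  0.0509]
go [-0.0024 -0.0015 -0.0068] [ 0.0113 -0.0021 -0.0049] mm 7.0 deg 0.0
go [-0.0026 -0.0025  0.0782] [ 0.0113 -0.0021 -0.0049] mm 78.0 deg 0.0
pred tray ctr px [311.8341 289.1135] [array([248.3982, 189.1759]), array([373.487 , 188.0793])]
140 4
160 15
[[-30.5   1.3 314. ]
 [-30.2 -14.7 283.5]
 [-29.6  16.2 209.5]
 [-15.5 -14.9 409. ]
 [-15.5   1.1 419.5]
 [-15.4  17.2 415.5]
 [  1.   17.1 379. ]
 [  1.  -14.8 362. ]
 [  1.1   1.2 373.5]
 [ 17.5 -14.8 322. ]
 [ 17.6   1.1 332. ]
 [ 17.6  17.1 325.5]
 [ 34.1   1.1 282.5]
 [ 34.1 -14.9 281.5]
 [ 34.2  17.1 289.5]]
180 15
[[-30.5   1.2 281.5]
 [-30.3 -14.7 246. ]
 [-29.6  16.2 178. ]
 [-15.6 -14.8 366. ]
 [-15.5   1.2 377. ]
 [-15.5  17.2 370. ]
 [  1.    1.1 344. ]
 [  1.  -14.8 328. ]
 [  1.   17.1 333.5]
 [ 17.5   1.1 298. ]
 [ 17.5 -14.8 282.5]
 [ 17.5  17.2 295. ]
 [ 34.    1.1 246. ]
 [ 34.  -14.8 238.5]
 [ 34.   17.1 245.5]]
200 15
[[-30.5   1.3 244.5]
 [-30.3 -14.7 209.5]
 [-29.6  16.1 140. ]
 [-15.5   1.2 343. ]
 [-15.5 -14.8 330.5]
 [-15.5  17.1 339. ]
 [  0.9  17.1 299. ]
 [  1.  -14.8 290. ]
 [  1.    1.2 303. ]
 [ 17.4 -14.8 247.5]
 [ 17.5   1.1 259.5]
 [ 17.5  17.1 257.5]
 [ 34.   17.1 216. ]
 [ 34.    1.1 215. ]
 [ 34.  -14.9 203.5]]
median V 143.0
```

```bash
python3 - <<'E'
from rk import *
for i in range(2): manip.snapshot('side')
P=TR+RK@np.array([.001,.0011,0])
print(manip.observe()['joint_vel']);go(P+nn*.02,RT);go(P-nn*.024,RT)
E
```

```text
[ 0.0083 -0.0706 -0.0066  0.0109 -0.0008  0.0004 -0.0062]
go [-0.0003 -0.0014  0.0399] [0.0051 0.0001 0.0035] mm 39.0 deg 0.0
go [-0.0003 -0.0016  0.0839] [0.0051 0.0001 0.0035] mm 83.0 deg 0.0
```

Call:
arm_command(series=[0.0854,0,-0.001,0.03,0.005,0,0.003,0.0854,0,-0.001,0.055,0.005,0,0.003,0.0854,0,-0.001,0.075,0.005,0,0.003,0.0854,0,-0.001,0.084,0.005,0,0.003,0.0854,0,-0.001,0.084,0.005,0,0.003,0.0854,0,-0.001,0.084,0.005,0,0.003])

```text
time: 11.35
tcp_pos: [0.5373, -0.3068, 0.0673]
eef_rot: [[-0.819, 0.02, 0.573], [0.014, 1.0, -0.014], [-0.574, -0.004, -0.819]]
contact_force: [1.1, -0.7, 1.2]
gripper_width: 0.0856
finger_force: 0.0
```

```bash
python3 - <<'E'
from rk import *
P=TR+RK@np.array([.001,.0011,0])
s=manip.observe();print(s['joint_vel'],s['contact_force']);go(P-nn*.024,RT)
E
```

```text
[ 0.007   0.0032 -0.002   0.0059  0.0023  0.0038 -0.0021] [ 1.1024 -0.6991  1.194 ]
go [-0.0002  0.001   0.0014] [-0.004   0.      0.0009] mm 1.0 deg 0.0
```

Close.

Call:
arm_command(series=[0.07,0,0.001,0.001,-0.004,0,0.001,0.055,0,0.001,0.001,-0.004,0,0.001,0.055,0,0.001,0.001,-0.004,0,0.001,0.055,0,0.001,0.001,-0.004,0,0.001,0.055,0,0.001,0.001,-0.004,0,0.001,0.055,0,0.001,0.001,-0.004,0,0.001], force=45)

```text
time: 11.95
tcp_pos: [0.5376, -0.306, 0.0658]
eef_rot: [[-0.819, 0.019, 0.573], [0.016, 1.0, -0.01], [-0.574, 0.001, -0.819]]
contact_force: [-3.2, -0.4, 6.3]
gripper_width: 0.0621
finger_force: 47.5
```

Call:
arm_command(series=[0.055,0,0,-0.01,0,0,0,0.055,0,0,-0.035,0,0,0,0.055,0,0,-0.07,0,0,0,0.055,0,0,-0.105,0,0,0,0.055,0,0,-0.14,0,0,0,0.055,0,0,-0.165,0,0,0,0.055,0,0,-0.165,0,0,0])

```text
time: 12.65
tcp_pos: [0.4413, -0.3047, 0.2021]
eef_rot: [[-0.82, 0.021, 0.571], [0.015, 1.0, -0.016], [-0.572, -0.004, -0.821]]
contact_force: [0.1, 0.6, -4.2]
gripper_width: 0.0617
finger_force: 50.6
```

```bash
python3 - <<'E'
from rk import *
s=manip.observe();print(np.array(s['joints']),s['joint_vel'],s['contact_force'],s['gripper_width'])
go((.44,-.05,.30),yaw(188));go((.44,-.15,.30),yaw(185))
E
```

```text
[ 1.5447  0.5446 -1.071   2.3532  1.7256  0.1242  0.5258] [-0.0228  0.1091 -0.0191 -0.0196  0.0785  0.092  -0.0688] [ 0.1093  0.6096 -4.161 ] 0.06173263110896947
go [-0.0511  0.2542 -0.0851] [-0.0531  0.6068 -0.1545] mm 272.0 deg 36.0
go [-0.0526  0.1542 -0.0835] [-0.0371  0.6076 -0.1038] mm 183.0 deg 35.0
```

Call:
arm_command(series=[0.055,-0.052,0.04,-0.04,-0.01,0.15,-0.03,0.055,-0.052,0.08,-0.07,-0.02,0.3,-0.06,0.055,-0.052,0.12,-0.083,-0.03,0.45,-0.08,0.055,-0.052,0.16,-0.084,-0.04,0.607,-0.104,0.055,-0.051,0.2,-0.085,-0.053,0.607,-0.13,0.055,-0.051,0.254,-0.085,-0.053,0.607,-0.155,0.055,-0.051,0.254,-0.085,-0.053,0.607,-0.155,0.055,-0.051,0.254,-0.085,-0.053,0.607,-0.155])

```text
time: 13.45
tcp_pos: [0.444, -0.0778, 0.2919]
eef_rot: [[-0.99, -0.143, 0.001], [-0.143, 0.99, 0.011], [-0.003, 0.01, -1.0]]
contact_force: [1.5, -0.1, -2.1]
gripper_width: 0.0617
finger_force: 50.6
```

```bash
python3 - <<'E'
from rk import *
s=manip.observe();print(np.array(s['joints']),s['joint_vel'],s['contact_force'],s['gripper_width'])
n=np.array([.51,.2591])
go((*n,.25),yaw(261.5));go((*n,.15),yaw(261.5))
E
```

```text
[ 1.0589  0.3641 -1.2209  2.1019  0.4111  0.9486  1.3268] [-0.7217 -0.5066 -0.0739  0.1051 -0.5667 -0.027  -0.4944] [ 1.4696 -0.1045 -2.108 ] 0.06172206753675756
go [-0.1134  0.3235  0.0455] [ 0.0071  0.0091 -1.2789] mm 345.0 deg 73.0
go [-0.1131  0.3225  0.1455] [ 0.0071  0.0091 -1.2789] mm 371.0 deg 73.0
```

Call:
arm_command(series=[0.055,-0.11,0.29,0.045,0.007,0.009,-1.279,0.055,-0.11,0.29,0.045,0.007,0.009,-1.279,0.055,-0.11,0.29,0.045,0.007,0.009,-1.279,0.055,-0.11,0.29,0.045,0.007,0.009,-1.279,0.055,-0.11,0.29,0.045,0.007,0.009,-1.279,0.055,-0.11,0.29,0.045,0.007,0.009,-1.279,0.055,-0.11,0.29,0.045,0.007,0.009,-1.279,0.055,-0.11,0.29,0.045,0.007,0.009,-1.279,0.055,-0.11,0.29,0.045,0.007,0.009,-1.279,0.055,-0.11,0.29,0.045,0.007,0.009,-1.279,0.055,-0.11,0.29,0.045,0.007,0.009,-1.279])

```text
time: 14.55
tcp_pos: [0.5091, 0.2224, 0.2476]
eef_rot: [[-0.151, -0.989, -0.002], [-0.989, 0.151, -0.004], [0.004, 0.001, -1.0]]
contact_force: [-0.3, -0.6, -2.5]
gripper_width: 0.0615
finger_force: 50.6
```

```bash
python3 - <<'E'
from rk import *
for i in range(2): manip.snapshot('side')
s=manip.observe();print(np.array(s['joints']),s['joint_vel'],s['contact_force'],s['gripper_width'],s['tcp_pos'])
n=np.array([.51,.2591])
go((*n,.12),yaw(261.5))
E
```

```text
[ 0.3368  0.6488 -1.2339  1.9429  0.7062  1.079   1.7853] [ 0.0005 -0.0084  0.0021 -0.0023 -0.0008 -0.0035  0.0089] [-0.0381  0.0028 -2.4437] 0.06157473053263654 [0.5094 0.2224 0.2481]
go [-0.0369  0.005   0.128 ] [ 0.0002 -0.0041 -0.0028] mm 133.0 deg 0.0
```

Call:
arm_command(series=[0.055,-0.037,0.005,0,0,-0.004,-0.003,0.055,-0.037,0.005,0.05,0,-0.004,-0.003,0.055,-0.037,0.005,0.1,0,-0.004,-0.003,0.055,-0.037,0.005,0.14,0,-0.004,-0.003,0.055,-0.037,0.005,0.165,0,-0.004,-0.003,0.055,-0.037,0.005,0.173,0,-0.004,-0.003,0.055,-0.037,0.005,0.173,0,-0.004,-0.003,0.055,-0.037,0.005,0.173,0,-0.004,-0.003])

```text
time: 15.45
tcp_pos: [0.5111, 0.2604, 0.0769]
eef_rot: [[-0.147, -0.989, 0.003], [-0.989, 0.147, 0.002], [-0.003, -0.002, -1.0]]
contact_force: [-0.3, -0.2, -2.8]
gripper_width: 0.0616
finger_force: 50.4
```

```bash
python3 - <<'E'
from rk import *
s=manip.observe();print(s['joint_vel'],s['contact_force'],s['tcp_pos'],s['joints'])
c=manip.camera_info('wrist');im=manip.snapshot('wrist');cv2.imwrite('pics/w7.png',im);np.savez('w7.npz',K=c['intrinsics'],T=c['T'])
R=np.array(s['eef_rot']);p=np.array(s['tcp_pos'])
z=cv2.resize(im[140:290,220:420],(800,600),interpolation=cv2.INTER_CUBIC)
cv2.imwrite('pics/z7.png',np.clip((z/255.)**.5*255,0,255).astype(np.uint8))
go((.51,.2591,.075),yaw(261.5))
f=lambda q:((px('wrist',p+R@np.array(q),c)-[220,140])*4).round()
print('pred tray -x end bottom',f((.05,.031,-.006)),f((.05,-.031,-.006)),'top',f((.05,.031,-.042)),f((.05,-.031,-.042)))
E
```

```text
[ 0.0018 -0.0141 -0.0115 -0.0049 -0.0008 -0.0018  0.0002] [-0.3281 -0.1512 -2.7753] [0.5111 0.2604 0.0769] [ 0.1122  0.8485 -0.9939  2.0281  0.9934  0.8488  1.5234]
go [0.0016 0.0011 0.0023] [-0.0029  0.0029  0.0011] mm 2.0 deg 0.0
pred tray -x end bottom [707. 255.] [ 64. 255.] top [806. 373.] [-36. 374.]
```

View pics/z7.png

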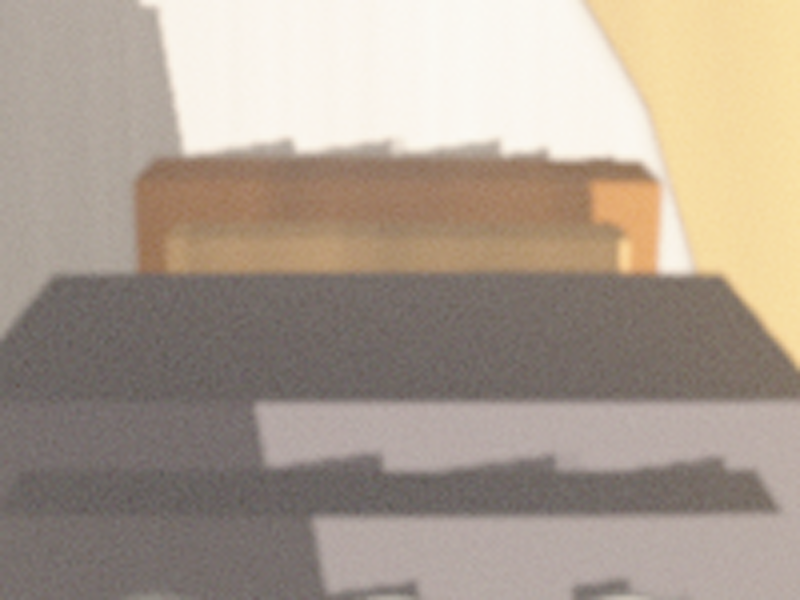

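The zoom shows the tray's lower square-end edge from (55,275) to (725,273) and the ledge's square-end edge from (137,182) to (658,181), with the block end inside it. I'll compute the relative offset from these.

```bash
cat > m7.py <<'E'
from rk import *
from scipy.optimize import brentq
z=np.load('w7.npz');c={'intrinsics':z['K'],'T':z['T']}
s=manip.observe();R=np.array(s['eef_rot']);p=np.array(s['tcp_pos'])
cv=lambda q:(220+q[0]/4-.4,140+q[1]/4-.4)
def at(q,h): return R.T@(onz('wrist',cv(q),h,c)-p)
def w(a,b,L,lo,hi): return brentq(lambda h:np.linalg.norm(at(a,h)-at(b,h))-L,lo,hi)
a,b=(55,275),(725,273);h=w(a,b,.062,.05,.13);print('tray skirt z world',h,'tool z',h-p[2]);A,B=at(a,h),at(b,h);print(A,B,'mid',(A+B)/2)
a2,b2=(-36,401),(830,400)
l,r=(137,182),(658,181);hl=w(l,r,.062,.02,.08);print('ledge z from width',hl)
for hh in(.05,hl):
    L,Rr=at(l,hh),at(r,hh);print(hh,L,Rr,'mid',(L+Rr)/2,'yaw deg',np.degrees(np.arctan2((L-Rr)[0],(L-Rr)[1])))
print('tray edge yaw',np.degrees(np.arctan2((A-B)[0],(A-B)[1])),'shift needed',((at(l,.05)+at(r,.05))-(A+B))/2)
E
python3 m7.py
```

```text
tray skirt z world 0.08880898326361997 tool z 0.011529621000741924
[ 0.0499 -0.0306 -0.0116] [ 0.0501  0.0314 -0.0118] mid [ 0.05    0.0004 -0.0117]
ledge z from width 0.04736847654378736
0.05 [ 0.051  -0.0292  0.0272] [0.0511 0.0319 0.027 ] mid [0.0511 0.0014 0.0271] yaw deg -179.85830471311715
0.04736847654378736 [ 0.0505 -0.0296  0.0299] [0.0506 0.0324 0.0297] mid [0.0505 0.0014 0.0298] yaw deg -179.85830471311718
tray edge yaw -179.8150099791881 shift needed [0.0011 0.001  0.0388]
```

Call:
arm_command(series=[0.055,0.001,0.001,0,-0.003,0.003,0.001,0.055,0.001,0.001,0.01,-0.003,0.003,0.001,0.055,0.001,0.001,0.02,-0.003,0.003,0.001,0.055,0.001,0.001,0.026,-0.003,0.003,0.001,0.055,0.001,0.001,0.026,-0.003,0.003,0.001,0.055,0.001,0.001,0.026,-0.003,0.003,0.001])

```text
time: 16.1
tcp_pos: [0.5089, 0.2586, 0.0491]
eef_rot: [[-0.147, -0.989, -0.003], [-0.989, 0.147, -0.002], [0.003, 0.003, -1.0]]
contact_force: [-0.0, 1.0, -2.2]
gripper_width: 0.0618
finger_force: 50.6
```

```bash
cat > m8.py <<'E'
from rk import *
import sys
s=manip.observe();print(s['joint_vel'],s['contact_force'],s['tcp_pos'],s['eef_rot'])
c=manip.camera_info('wrist');im=manip.snapshot('wrist');n=sys.argv[1];cv2.imwrite(f'pics/{n}.png',im);np.savez(n+'.npz',K=c['intrinsics'],T=c['T'])
g=cv2.cvtColor(im,cv2.COLOR_BGR2HSV).astype(int)
R=np.array(s['eef_rot']);p=np.array(s['tcp_pos'])
print('skirt end rows pred',[px('wrist',p+R@np.array([.05,y,-.0117]),c) for y in(-.03,0,.03)])
for x in(270,300,320,340,370): print(x,[(int(g[y,x,0]),int(g[y,x,1]),int(g[y,x,2])) for y in range(176,212,2)])
E
python3 m8.py w8
```

```text
[ 0.0028 -0.0084 -0.0097 -0.0057 -0.0012 -0.0014  0.0008] [-0.009   1.0263 -2.2129] [0.5089 0.2586 0.0491] [[-0.1471 -0.9891 -0.0035]
 [-0.9891  0.1471 -0.0023]
 [ 0.0028  0.0031 -1.    ]]
skirt end rows pred [array([235.4149, 207.3827]), array([316.38  , 206.8635]), array([397.3854, 207.3065])]
270 [(18, 30, 244), (19, 29, 243), (18, 29, 244), (19, 32, 242), (19, 30, 243), (20, 39, 237), (15, 52, 183), (15, 60, 166), (12, 51, 134), (16, 68, 108), (11, 138, 89), (11, 147, 83), (10, 144, 87), (12, 150, 92), (12, 163, 100), (10, 158, 105), (8, 93, 74), (14, 53, 53)]
300 [(18, 29, 246), (17, 26, 244), (18, 27, 245), (18, 26, 244), (18, 28, 245), (20, 38, 237), (15, 57, 138), (16, 45, 120), (14, 51, 125), (13, 68, 108), (11, 135, 81), (9, 134, 82), (12, 147, 80), (12, 135, 81), (11, 156, 88), (11, 150, 95), (10, 96, 64), (8, 64, 60)]
320 [(19, 26, 244), (19, 28, 245), (18, 29, 244), (17, 27, 245), (19, 29, 245), (19, 28, 245), (15, 49, 204), (14, 58, 127), (15, 57, 125), (10, 67, 111), (10, 126, 89), (9, 143, 80), (12, 131, 80), (10, 131, 84), (12, 145, 93), (12, 155, 92), (10, 89, 69), (12, 65, 59)]
340 [(20, 25, 245), (17, 24, 246), (18, 27, 245), (19, 28, 244), (17, 27, 245), (18, 26, 244), (18, 27, 245), (16, 51, 210), (16, 53, 124), (12, 79, 116), (11, 130, 94), (12, 133, 90), (11, 137, 91), (10, 133, 90), (10, 161, 100), (11, 157, 96), (9, 93, 71), (7, 56, 59)]
370 [(20, 30, 246), (18, 28, 246), (20, 30, 245), (19, 29, 244), (19, 30, 245), (18, 29, 246), (18, 29, 244), (14, 48, 223), (12, 65, 126), (12, 68, 113), (13, 138, 85), (11, 152, 82), (10, 151, 81), (9, 145, 86), (12, 152, 89), (11, 156, 90), (16, 103, 72), (17, 79, 61)]
```

Call:
arm_command(series=[0.055,-0.001,-0.0009,0,0.0015,-0.0015,0,0.055,-0.001,-0.0009,0,0.0015,-0.0015,0,0.055,-0.001,-0.0009,0,0.0015,-0.0015,0])

```text
time: 16.45
tcp_pos: [0.5103, 0.2596, 0.0497]
eef_rot: [[-0.147, -0.989, -0.001], [-0.989, 0.147, -0.001], [0.001, 0.001, -1.0]]
contact_force: [0.2, 0.1, -3.1]
gripper_width: 0.0618
finger_force: 50.6
```

```bash
python3 - <<'E'
from rk import *
s=manip.observe();print(s['joint_vel'],s['contact_force'],s['tcp_pos'],s['eef_rot']);go((.50995,.25945,.0491),yaw(261.5),s)
E
```

```text
[-0.0002  0.0007  0.0025  0.0018  0.0014  0.001   0.0018] [ 0.2262  0.1216 -3.1035] [0.5103 0.2596 0.0497] [[-0.1473 -0.9891 -0.0006]
 [-0.9891  0.1473 -0.0007]
 [ 0.0008  0.0005 -1.    ]]
go [0.0002 0.0003 0.0006] [ 0.0005 -0.0008  0.0006] mm 0.0 deg 0.0
```

Call:
arm_command(series=[0.055,0.0002,0.0003,0.001,0,0,0,0.055,0.0002,0.0003,0.002,0,0,0,0.055,0.0002,0.0003,0.003,0,0,0,0.055,0.0002,0.0003,0.004,0,0,0,0.055,0.0002,0.0003,0.005,0,0,0,0.055,0.0002,0.0003,0.006,0,0,0,0.055,0.0002,0.0003,0.006,0,0,0])

```text
time: 17.15
tcp_pos: [0.5099, 0.2593, 0.0433]
eef_rot: [[-0.147, -0.989, -0.001], [-0.989, 0.147, -0.001], [0.001, 0.001, -1.0]]
contact_force: [0.1, 1.0, -2.6]
gripper_width: 0.0616
finger_force: 50.6
```

Call:
arm_command(series=[0.055,0,0,0.001,0,0,0,0.055,0,0,0.002,0,0,0,0.055,0,0,0.003,0,0,0,0.055,0,0,0.004,0,0,0,0.055,0,0,0.0045,0,0,0,0.055,0,0,0.0045,0,0,0])

```text
time: 17.75
tcp_pos: [0.5099, 0.2593, 0.0389]
eef_rot: [[-0.147, -0.989, -0.001], [-0.989, 0.147, -0.001], [0.001, 0.001, -1.0]]
contact_force: [0.1, 0.0, -3.0]
gripper_width: 0.0617
finger_force: 50.7
```

Call:
arm_command(series=[0.055,0,0,0.0005,0,0,0,0.055,0,0,0.001,0,0,0,0.055,0,0,0.0015,0,0,0,0.055,0,0,0.0015,0,0,0])

```text
time: 18.15
tcp_pos: [0.5099, 0.2593, 0.0388]
eef_rot: [[-0.148, -0.989, 0.0], [-0.989, 0.148, -0.002], [0.002, -0.0, -1.0]]
contact_force: [-0.0, -3.8, 8.9]
gripper_width: 0.0613
finger_force: 51.9
```

Call:
arm_command(series=[0.055,0,0,-0.0009,0,0,0,0.055,0,0,-0.0009,0,0,0,0.0854,0,0,-0.001,0,0,0,0.0854,0,0,-0.001,0,0,0,0.0854,0,0,-0.001,0,0,0,0.0854,0,0,-0.02,0,0,0,0.0854,0,0,-0.06,0,0,0,0.0854,0,0,-0.1,0,0,0,0.0854,0,0,-0.15,0,0,0,0.0854,0,0,-0.165,0,0,0,0.0854,0,0,-0.165,0,0,0,0.0854,0,0,-0.165,0,0,0])

```text
time: 19.35
tcp_pos: [0.5097, 0.2586, 0.2015]
eef_rot: [[-0.148, -0.989, -0.002], [-0.989, 0.148, -0.002], [0.003, 0.001, -1.0]]
contact_force: [0.1, -0.3, -0.6]
gripper_width: 0.0856
finger_force: 0.0
```

```bash
cat > m9.py <<'E'
from rk import *
import sys
s=manip.observe();print(s['joint_vel'],s['contact_force'],s['tcp_pos'])
c=manip.camera_info('wrist');im=manip.snapshot('wrist');n=sys.argv[1];cv2.imwrite(f'pics/{n}.png',im);np.savez(n+'.npz',K=c['intrinsics'],T=c['T'])
N=np.array([.50995,.25945,.05]);R=np.array(s['eef_rot'])
u0=px('wrist',N+[0,0,.046],c).astype(int);x0,y0=max(u0[0]-110,0),max(u0[1]-110,0);roi=im[y0:y0+220,x0:x0+220]
hs=cv2.cvtColor(roi,cv2.COLOR_BGR2HSV)
Y=np.radians(81.5);B=np.array([[np.cos(Y),-np.sin(Y),0],[np.sin(Y),np.cos(Y),0],[0,0,1]])
for th in(90,110,130,160,180):
    k=((hs[...,1]<70)&(hs[...,2]>th)).astype(np.uint8);Q=[]
    for x in cv2.findContours(k,0,1)[0]:
        a=cv2.contourArea(x)
        if 40<a<500:
            m=cv2.moments(x);u=(m['m10']/m['m00']+x0,m['m01']/m['m00']+y0);Q.append((*((onz('wrist',u,.096,c)-N)@B*1e3)[:2],a))
    print(th,len(Q)); 
    if len(Q)>=12: print(np.array(sorted(Q)).round(1))
E
python3 m9.py w9
```

```text
[-0.0064  0.0234  0.0217  0.0176 -0.0004  0.0011  0.0003] [ 0.0536 -0.3066 -0.6364] [0.5097 0.2586 0.2015]
90 1
110 5
130 9
160 9
180 3
```

```bash
sed -i 's/>=12/==9/' m9.py; python3 m9.py w9 | grep -A9 "^1[36]0"; python3 - <<'E'
from rk import *
go((.44,-.05,.29),yaw(185))
E
```

```text
130 9
[[-34.7 -14.7 150.5]
 [-34.1   0.2 206.5]
 [-34.1  15.6 202. ]
 [-20.4  15.4  91.5]
 [ 13.9  15.7 160.5]
 [ 15.1   0.3 113. ]
 [ 29.8 -15.2 149.5]
 [ 29.9   0.3 142.5]
 [ 30.   15.9 156. ]]
160 9
[[-34.6 -14.5 110. ]
 [-34.1   0.2 158.5]
 [-34.1  15.7 160.5]
 [-20.4  15.4  60.5]
 [ 13.8  15.7 116.5]
 [ 15.1   0.4  71. ]
 [ 29.7 -15.1  98. ]
 [ 29.8   0.3 100. ]
 [ 29.8  15.7 101.5]]
go [ 0.3154  0.0233 -0.0883] [ 0.0004 -0.0053  1.3357] mm 328.0 deg 76.0
```

Call:
arm_command(series=[0.0854,0.03,0.003,-0.03,0,0,0.14,0.0854,0.07,0.006,-0.06,0,0,0.28,0.0854,0.315,0.023,-0.088,0,-0.005,1.336,0.0854,0.315,0.023,-0.088,0,-0.005,1.336,0.0854,0.315,0.023,-0.088,0,-0.005,1.336,0.0854,0.315,0.023,-0.088,0,-0.005,1.336,0.0854,0.315,0.023,-0.088,0,-0.005,1.336,0.0854,0.315,0.023,-0.088,0,-0.005,1.336,0.0854,0.315,0.023,-0.088,0,-0.005,1.336,0.0854,0.315,0.023,-0.088,0,-0.005,1.336])

```text
time: 20.45
tcp_pos: [0.4399, -0.0497, 0.2898]
eef_rot: [[-0.996, -0.085, 0.0], [-0.085, 0.996, 0.002], [-0.0, 0.002, -1.0]]
contact_force: [0.3, -0.9, 1.0]
gripper_width: 0.0853
finger_force: 0.0
```

```bash
python3 - <<'E'
from rk import *
for i in range(2): manip.snapshot('side')
P=LD+RK@np.array([.001,.0011,0])
go(P+nn*.14,RT);go(P+nn*.066,RT)
E
```

```text
go [ 0.0049 -0.1235  0.0891] [ 0.0357 -0.6096  0.1045] mm 152.0 deg 35.0
go [-0.0372 -0.1283  0.1498] [ 0.0357 -0.6096  0.1045] mm 200.0 deg 35.0
```

Call:
arm_command(series=[0.0854,0.005,-0.12,0.03,0.036,-0.61,0.104,0.0854,0.005,-0.123,0.04,0.036,-0.61,0.104,0.0854,0.005,-0.123,0.05,0.036,-0.61,0.104,0.0854,0.005,-0.123,0.06,0.036,-0.61,0.104,0.0854,0.005,-0.123,0.089,0.036,-0.61,0.104,0.0854,0.005,-0.123,0.089,0.036,-0.61,0.104,0.0854,-0.037,-0.128,0.15,0.036,-0.61,0.104,0.0854,-0.037,-0.128,0.15,0.036,-0.61,0.104,0.0854,-0.037,-0.128,0.15,0.036,-0.61,0.104,0.0854,-0.037,-0.128,0.15,0.036,-0.61,0.104])

```text
time: 21.55
tcp_pos: [0.4562, -0.1899, 0.1602]
eef_rot: [[-0.871, 0.021, 0.491], [-0.008, 0.998, -0.056], [-0.491, -0.053, -0.869]]
contact_force: [-1.2, -0.5, -1.0]
gripper_width: 0.0854
finger_force: 0.0
```

```bash
cat > lidm.py <<'E'
from rk import *
import sys
from scipy.optimize import least_squares
for i in range(int(sys.argv[2])): manip.snapshot('side')
s=manip.observe();print(np.array(s['joints']),s['joint_vel'],s['tcp_pos'])
c=manip.camera_info('wrist');im=manip.snapshot('wrist');n=sys.argv[1];cv2.imwrite(f'pics/{n}.png',im);np.savez(n+'.npz',K=c['intrinsics'],T=c['T'])
P=LD+RK@np.array([.001,.0011,.0055])
go(P+nn*.06,RT,s);go(P-nn*.0295,RT,s)
O=P+nn*.018
cor=np.array([px('wrist',O+RK@np.array(q),c) for q in[(-.05,-.031,0),(-.05,.031,0),(.034,.031,0),(.05,.015,0),(.05,-.015,0),(.034,-.031,0)]]);print(cor.round(0).tolist())
g=cv2.cvtColor(im,cv2.COLOR_BGR2HSV).astype(int)
k=(g[...,1]<75).astype(np.uint8)*255;k[int(cor[:,1].max()+25):]=0;k[:int(cor[0,1]-25)]=0;k[:,:int(cor[:,0].min()-25)]=0;k[:,int(cor[:,0].max()+25):]=0
q=max(cv2.findContours(cv2.medianBlur(k,5),0,1)[0],key=cv2.contourArea)[:,0];print(cv2.boundingRect(q),cv2.contourArea(q))
for y in range(int(cor[0,1])+15,int(cor[0,1])+75,15):
    e=q[abs(q[:,1]-y)<2];l=e[e[:,0]<cor[:,0].mean()][:,0].mean();r=e[e[:,0]>cor[:,0].mean()][:,0].mean()
    print('row',y,[((onplane('wrist',(u,y),O,nn,c)-O)@RK*1e3)[:2].round(1) for u in(l,r)])
e=q[(q[:,1]<cor[0,1]+12)];
for x in(-20,0,20):
    u=cor[:2,0].mean()+x*2;y=e[abs(e[:,0]-u)<3][:,1].min();print('end',((onplane('wrist',(u,y),O,nn,c)-O)@RK*1e3)[:2].round(1))
E
python3 lidm.py w10 3
```

```text
[ 1.2075  0.5768 -1.091   2.4748  1.9742  0.4307 -0.0088] [ 0.0036 -0.0814 -0.0028 -0.0107 -0.0519 -0.0146  0.0204] [ 0.4543 -0.1886  0.158 ]
go [-0.0218  0.0176  0.0324] [-0.0397 -0.1038  0.0228] mm 42.0 deg 6.0
go [-0.0311  0.021   0.1213] [-0.0397 -0.1038  0.0228] mm 127.0 deg 6.0
[[299.0, 211.0], [398.0, 214.0], [387.0, 334.0], [363.0, 354.0], [320.0, 353.0], [298.0, 332.0]]
(295, 208, 98, 145) 12524.0
row 225 [array([-40.9, -32.1]), array([-42.9,  27.7])]
row 240 [array([-31.2, -32.6]), array([-33.2,  27.8])]
row 255 [array([-21.3, -32.5]), array([-23.3,  27.6])]
row 270 [array([-11.2, -32.4]), array([-13.2,  27.5])]
end [-51.3 -25.1]
end [-52.1  -0.3]
end [-49.8  25. ]
```

Call:
arm_command(series=[0.0854,-0.022,0.016,0.032,-0.04,-0.104,0.023,0.0854,-0.022,0.016,0.032,-0.04,-0.104,0.023,0.0854,-0.022,0.016,0.032,-0.04,-0.104,0.023,0.0854,-0.022,0.016,0.032,-0.04,-0.104,0.023,0.0854,-0.022,0.016,0.032,-0.04,-0.104,0.023])

```text
time: 22.25
tcp_pos: [0.4905, -0.1771, 0.1454]
eef_rot: [[-0.815, 0.021, 0.579], [0.01, 1.0, -0.023], [-0.579, -0.013, -0.815]]
contact_force: [0.1, 0.3, -0.5]
gripper_width: 0.0851
finger_force: 0.0
```

```bash
python3 lidm.py w11 2
```

```text
[ 1.2171  0.7421 -1.188   2.4845  2.1882  0.6037 -0.1823] [ 0.0018  0.0217  0.0019  0.0012  0.0027  0.0041 -0.004 ] [ 0.4905 -0.1771  0.145 ]
go [0.0041 0.0046 0.0037] [-0.0122  0.0066  0.0045] mm 7.0 deg 0.0
go [0.0047 0.0057 0.0932] [-0.0122  0.0066  0.0045] mm 93.0 deg 0.0
[[266.0, 172.0], [386.0, 173.0], [376.0, 314.0], [348.0, 337.0], [299.0, 336.0], [272.0, 314.0]]
(264, 164, 116, 171) 17502.0
row 186 [array([-42.3, -29.5]), array([-42.8,  26.6])]
row 201 [array([-34.3, -32.4]), array([-34.8,  27.8])]
row 216 [array([-26.1, -32.2]), array([-26.6,  27.9])]
row 231 [array([-17.7, -32.5]), array([-18.2,  27.8])]
end [-52.8 -20.5]
end [-53.4  -0.1]
end [-51.6  20.4]
```

Call:
arm_command(series=[0.0854,0.004,0.003,0.01,-0.012,0.007,0.004,0.0854,0.0045,0.0034,0.035,-0.012,0.007,0.004,0.0854,0.0045,0.0034,0.06,-0.012,0.007,0.004,0.0854,0.0047,0.0034,0.08,-0.012,0.007,0.004,0.0854,0.0047,0.0034,0.092,-0.012,0.007,0.004,0.0854,0.0047,0.0034,0.092,-0.012,0.007,0.004,0.0854,0.0047,0.0034,0.092,-0.012,0.007,0.004])

```text
time: 23.1
tcp_pos: [0.5391, -0.1736, 0.0643]
eef_rot: [[-0.821, 0.018, 0.571], [0.019, 1.0, -0.004], [-0.571, 0.008, -0.821]]
contact_force: [0.1, -0.0, 0.6]
gripper_width: 0.0851
finger_force: 0.0
```

```bash
python3 - <<'E'
from rk import *
P=LD+RK@np.array([.001,-.0012,0])
s=manip.observe();print(np.array(s['joints']),s['contact_force'],s['joint_vel']);go(P-nn*.024,RT)
E
```

```text
[ 1.0961  0.9718 -1.1018  2.4147  2.2992  0.7505 -0.1917] [ 0.1252 -0.0286  0.645 ] [ 0.0106 -0.0183 -0.0118  0.0118 -0.0002 -0.0011  0.0008]
go [-0.0024 -0.0021 -0.0007] [ 0.0068 -0.0033 -0.004 ] mm 3.0 deg 0.0
```

Call:
arm_command(series=[0.0854,-0.002,-0.002,0,0.006,-0.003,-0.004,0.0854,-0.002,-0.002,0,0.006,-0.003,-0.004,0.07,-0.002,-0.002,0,0.006,-0.003,-0.004,0.055,-0.002,-0.002,0,0.006,-0.003,-0.004,0.055,-0.002,-0.002,0,0.006,-0.003,-0.004,0.055,-0.002,-0.002,0,0.006,-0.003,-0.004,0.055,-0.002,-0.002,0,0.006,-0.003,-0.004,0.055,-0.002,-0.002,0,0.006,-0.003,-0.004], force=45)

```text
time: 23.9
tcp_pos: [0.5408, -0.1762, 0.0659]
eef_rot: [[-0.819, 0.019, 0.574], [0.015, 1.0, -0.011], [-0.574, -0.001, -0.819]]
contact_force: [-2.2, -0.6, 5.7]
gripper_width: 0.0615
finger_force: 48.2
```

Call:
arm_command(series=[0.055,0,0,-0.01,0,0,0,0.055,0,0,-0.035,0,0,0,0.055,0,0,-0.065,0,0,0,0.055,0,0,-0.095,0,0,0,0.055,0,0,-0.11,0,0,0,0.055,0,0,-0.11,0,0,0])

```text
time: 24.5
tcp_pos: [0.4761, -0.175, 0.1565]
eef_rot: [[-0.819, 0.018, 0.573], [0.013, 1.0, -0.012], [-0.573, -0.003, -0.819]]
contact_force: [0.5, -0.1, -1.5]
gripper_width: 0.0616
finger_force: 50.1
```

```bash
python3 - <<'E'
from rk import *
s=manip.observe();print(np.array(s['joints']),s['joint_vel'],s['contact_force'],s['gripper_width'])
pp=onz('top',(430,237),.21);print('pipe',pp,'rel tcp in tool',np.array(s['eef_rot']).T@(pp-s['tcp_pos']))
go((.445,-.05,.29),yaw(188));
E
```

```text
[ 1.2507  0.6926 -1.1967  2.498   2.1726  0.5451 -0.1814] [-0.0272  0.0592  0.0256 -0.0345  0.0159  0.0405 -0.0015] [ 0.4813 -0.1065 -1.4731] 0.06157171712116636
pipe [ 0.5421 -0.1928  0.21  ] rel tcp in tool [-0.085  -0.0168 -0.0057]
go [-0.0494  0.1241 -0.1287] [-0.0506  0.6089 -0.1519] mm 185.0 deg 36.0
```

Call:
arm_command(series=[0.055,0.005,0.04,-0.005,0,0,-0.02,0.055,0.005,0.08,-0.01,0,0,-0.05,0.055,0.005,0.115,-0.015,0,0.05,-0.08,0.055,-0.005,0.124,-0.04,-0.02,0.2,-0.1,0.055,-0.02,0.124,-0.08,-0.03,0.34,-0.12,0.055,-0.035,0.124,-0.11,-0.04,0.48,-0.14,0.055,-0.049,0.124,-0.129,-0.05,0.609,-0.152,0.055,-0.049,0.124,-0.129,-0.05,0.609,-0.152,0.055,-0.049,0.124,-0.129,-0.05,0.609,-0.152,0.055,-0.049,0.124,-0.129,-0.05,0.609,-0.152])

```text
time: 25.5
tcp_pos: [0.4443, -0.049, 0.2903]
eef_rot: [[-0.99, -0.143, -0.006], [-0.143, 0.99, 0.003], [0.005, 0.004, -1.0]]
contact_force: [1.7, -1.0, -3.2]
gripper_width: 0.0617
finger_force: 50.4
```

```bash
python3 - <<'E'
from rk import *
for i in range(2): manip.snapshot('side')
s=manip.observe();print(np.array(s['joints']),s['joint_vel'],s['contact_force'],s['gripper_width'],s['tcp_pos'])
go((.51,.2245,.25),yaw(261.5))
E
```

```text
[ 0.9817  0.3596 -1.207   2.0988  0.4134  0.9424  1.2576] [ 0.0085  0.005   0.0195  0.1348  0.1188 -0.0843 -0.1123] [ 1.4127 -0.8079 -2.0684] 0.06149973318000258 [ 0.452  -0.0491  0.2924]
go [-0.0949  0.2627  0.0445] [-0.0017  0.0107 -1.2837] mm 282.0 deg 73.0
```

Call:
arm_command(series=[0.055,-0.095,0.263,0.044,-0.002,0.01,-1.284,0.055,-0.095,0.263,0.044,-0.002,0.01,-1.284,0.055,-0.095,0.263,0.044,-0.002,0.01,-1.284,0.055,-0.095,0.263,0.044,-0.002,0.01,-1.284,0.055,-0.095,0.263,0.044,-0.002,0.01,-1.284,0.055,-0.095,0.263,0.044,-0.002,0.01,-1.284,0.055,-0.095,0.263,0.044,-0.002,0.01,-1.284,0.055,-0.095,0.263,0.044,-0.002,0.01,-1.284,0.055,-0.095,0.263,0.044,-0.002,0.01,-1.284,0.055,-0.095,0.263,0.044,-0.002,0.01,-1.284,0.055,-0.095,0.263,0.044,-0.002,0.01,-1.284])

```text
time: 26.7
tcp_pos: [0.5033, 0.2227, 0.2445]
eef_rot: [[-0.149, -0.989, -0.009], [-0.989, 0.149, -0.004], [0.005, 0.008, -1.0]]
contact_force: [-0.0, -0.2, -1.9]
gripper_width: 0.0617
finger_force: 50.4
```

```bash
python3 - <<'E'
from rk import *
for i in range(2): manip.snapshot('side')
s=manip.observe();print(np.array(s['joints']),s['joint_vel'],s['contact_force'],s['tcp_pos'])
go((.50995,.25945,.115),yaw(261.5))
E
```

```text
[ 0.335   0.6487 -1.2336  1.9522  0.7016  1.0737  1.7828] [ 0.0017 -0.0056 -0.0037 -0.0101 -0.0053  0.0029  0.0099] [-0.1578 -1.2992 -1.1094] [0.5037 0.2229 0.2452]
go [-0.0377 -0.0017  0.13  ] [ 0.0072 -0.0046 -0.0005] mm 135.0 deg 0.0
```

Call:
arm_command(series=[0.055,-0.038,-0.002,0,0.007,-0.005,0,0.055,-0.038,-0.002,0.04,0.007,-0.005,0,0.055,-0.038,-0.002,0.08,0.007,-0.005,0,0.055,-0.038,-0.002,0.11,0.007,-0.005,0,0.055,-0.038,-0.002,0.13,0.007,-0.005,0,0.055,-0.038,-0.002,0.132,0.007,-0.005,0,0.055,-0.038,-0.002,0.132,0.007,-0.005,0,0.055,-0.038,-0.002,0.132,0.007,-0.005,0])

```text
time: 27.6
tcp_pos: [0.5114, 0.2612, 0.1152]
eef_rot: [[-0.147, -0.989, 0.002], [-0.989, 0.147, 0.003], [-0.003, -0.002, -1.0]]
contact_force: [0.3, 0.2, -2.5]
gripper_width: 0.0613
finger_force: 50.4
```

```bash
python3 - <<'E'
from rk import *
manip.snapshot('side')
s=manip.observe();print(s['joint_vel'],s['contact_force'],s['tcp_pos'],s['eef_rot'])
c=manip.camera_info('wrist');im=manip.snapshot('wrist');cv2.imwrite('pics/w12.png',im)
np.savez('w12.npz',K=c['intrinsics'],T=c['T'],R=s['eef_rot'],p=s['tcp_pos'])
z=cv2.resize(im[140:290,220:420],(800,600),interpolation=cv2.INTER_CUBIC)
cv2.imwrite('pics/z12.png',np.clip((z/255.)**.5*255,0,255).astype(np.uint8))
go((.50995,.25945,.113),yaw(261.5))
E
```

```text
[ 0.0014 -0.0026  0.0012  0.0005 -0.0002  0.0012  0.0009] [ 0.0901 -0.4143 -1.188 ] [0.5114 0.2612 0.1154] [[-0.1474 -0.9891  0.0026]
 [-0.9891  0.1474  0.0028]
 [-0.0032 -0.0021 -1.    ]]
go [0.0018 0.0012 0.0023] [-0.0022  0.0029  0.0003] mm 3.0 deg 0.0
```

View pics/z12.png

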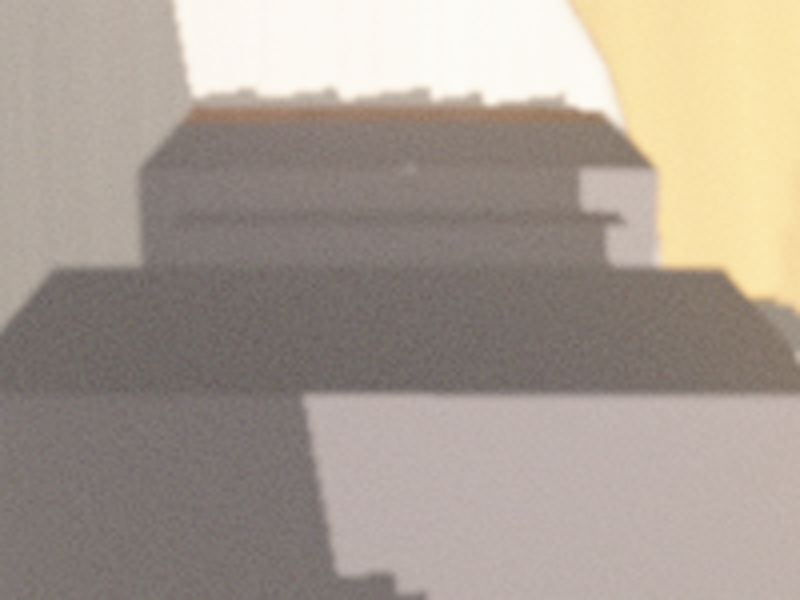

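The zoom shows the tray seated on the wood. The lid's lower end edge runs from (55,269) to (725,268) and the tray's top end edge from (140,170) to (656,168).

```bash
python3 - <<'E'
from rk import *
from scipy.optimize import brentq
z=np.load('w12.npz');c={'intrinsics':z['K'],'T':z['T']};R=z['R'];p=z['p']
cv=lambda q:(220+q[0]/4-.4,140+q[1]/4-.4)
def at(q,h): return R.T@(onz('wrist',cv(q),h,c)-p)
w=lambda a,b:brentq(lambda h:np.linalg.norm(at(a,h)-at(b,h))-.062,.03,.18)
a,b=(55,269),(725,268);h=w(a,b);A,B=at(a,h),at(b,h);print('skirt z',h,h-p[2],A,B,(A+B)/2)
l,r=(140,170),(656,168);print('tray top z from width',w(l,r))
L,Q=at(l,.086),at(r,.086);print(L,Q,(L+Q)/2,'shift',(L+Q-A-B)/2)
print('yaws',[np.degrees(np.arctan2(*(y-x)[:2])) for x,y in((A,B),(L,Q))])
d=R@((L+Q-A-B)/2);print('target tcp xy',p[:2]+d[:2])
E
```

```text
skirt z 0.12706052749841806 0.011707248921171393 [ 0.0503 -0.0308 -0.0118] [ 0.0504  0.0312 -0.0119] [ 0.0503  0.0002 -0.0119]
tray top z from width 0.08370263003004516
[ 0.0518 -0.0293  0.0293] [0.0521 0.0318 0.0291] [0.052  0.0012 0.0292] shift [0.0016 0.001  0.0411]
yaws [np.float64(0.09380895416669661), np.float64(0.2569767254104852)]
target tcp xy [0.5103 0.2598]
```

Call:
arm_command(series=[0.055,0.0008,0.0003,0.01,-0.001,0.0015,0,0.055,0.0008,0.0003,0.02,-0.001,0.0015,0,0.055,0.0008,0.0003,0.027,-0.001,0.0015,0,0.055,0.0008,0.0003,0.03,-0.001,0.0015,0,0.055,0.0008,0.0003,0.03,-0.001,0.0015,0,0.055,0.0008,0.0003,0.03,-0.001,0.0015,0])

```text
time: 28.3
tcp_pos: [0.5101, 0.2598, 0.0838]
eef_rot: [[-0.147, -0.989, -0.001], [-0.989, 0.147, -0.0], [0.0, 0.001, -1.0]]
contact_force: [-0.1, -0.7, -1.1]
gripper_width: 0.0618
finger_force: 50.5
```

```bash
python3 - <<'E'
from rk import *
manip.snapshot('side')
s=manip.observe();print(s['joint_vel'],s['contact_force'],s['tcp_pos'],s['eef_rot']);go((.51,.2596,.085),yaw(261.5),s)
E
```

```text
[ 0.0016 -0.0036 -0.0034 -0.0011 -0.0014  0.0011 -0.0018] [-0.3669  0.0712 -2.3452] [0.5102 0.2599 0.084 ] [[-0.1469 -0.9892 -0.0008]
 [-0.9892  0.1469  0.0001]
 [ 0.      0.0008 -1.    ]]
go [ 0.0003  0.0002 -0.001 ] [ 0.0008 -0.      0.0009] mm 1.0 deg 0.0
```

Call:
arm_command(series=[0.055,0.0003,0.0002,0.001,0,0,0.0008,0.055,0.0003,0.0002,0.002,0,0,0.0008,0.055,0.0003,0.0002,0.003,0,0,0.0008,0.055,0.0003,0.0002,0.004,0,0,0.0008,0.055,0.0003,0.0002,0.0045,0,0,0.0008,0.055,0.0003,0.0002,0.0045,0,0,0.0008])

```text
time: 28.95
tcp_pos: [0.5099, 0.2593, 0.0792]
eef_rot: [[-0.148, -0.989, -0.001], [-0.989, 0.148, -0.0], [0.001, 0.001, -1.0]]
contact_force: [-0.4, 0.4, -2.2]
gripper_width: 0.0615
finger_force: 50.5
```

No contact and below the block's top, so I'll continue down. Home is expected near TCP z 0.0745.

Call:
arm_command(series=[0.055,0,0,0.001,0,0,0,0.055,0,0,0.002,0,0,0,0.055,0,0,0.003,0,0,0,0.055,0,0,0.0038,0,0,0,0.055,0,0,0.0038,0,0,0])

```text
time: 29.45
tcp_pos: [0.5099, 0.2593, 0.0754]
eef_rot: [[-0.148, -0.989, -0.001], [-0.989, 0.148, -0.0], [0.001, 0.001, -1.0]]
contact_force: [-0.0, 0.3, -2.3]
gripper_width: 0.0616
finger_force: 50.5
```

Call:
arm_command(series=[0.055,0,0,0.0005,0,0,0,0.055,0,0,0.001,0,0,0,0.055,0,0,0.0013,0,0,0,0.055,0,0,0.0013,0,0,0])

```text
time: 29.85
tcp_pos: [0.5099, 0.2594, 0.0747]
eef_rot: [[-0.148, -0.989, -0.001], [-0.989, 0.148, -0.001], [0.001, 0.0, -1.0]]
contact_force: [-1.4, -1.2, 4.8]
gripper_width: 0.0616
finger_force: 51.0
```

Call:
arm_command(series=[0.055,0,0,-0.0006,0,0,0,0.055,0,0,-0.0006,0,0,0,0.0854,0,0,-0.0008,0,0,0,0.0854,0,0,-0.0008,0,0,0,0.0854,0,0,-0.0008,0,0,0,0.0854,0,0,-0.02,0,0,0,0.0854,0,0,-0.06,0,0,0,0.0854,0,0,-0.1,0,0,0,0.0854,0,0,-0.12,0,0,0,0.0854,0,0,-0.12,0,0,0,0.0854,0,0,-0.12,0,0,0])

```text
time: 30.95
tcp_pos: [0.5101, 0.259, 0.1941]
eef_rot: [[-0.148, -0.989, -0.0], [-0.989, 0.148, -0.001], [0.001, 0.0, -1.0]]
contact_force: [-0.3, 0.8, -0.8]
gripper_width: 0.0852
finger_force: 0.0
```

```bash
python3 - <<'E'
from rk import *
manip.snapshot('side')
s=manip.observe();print(s['time'],s['tcp_pos'],s['contact_force'],s['gripper_width'])
c=manip.camera_info('wrist');im=manip.snapshot('wrist');cv2.imwrite('pics/w13.png',im);np.savez('w13.npz',K=c['intrinsics'],T=c['T'])
N=np.array([.50995,.25945]);Y=np.radians(81.5);u=np.array([np.cos(Y),np.sin(Y)]);v=np.array([-u[1],u[0]])
f=lambda x,y,z:px('wrist',np.r_[N+u*x+v*y,z],c)
P=[f(x,y,.122) for x,y in[(-.05,-.031),(-.05,.031),(.034,.031),(.034,-.031)]];print(np.round(P,1).tolist())
# pointer: top face in this view, and lid end edge
h=cv2.cvtColor(im,cv2.COLOR_BGR2HSV).astype(int);q=np.array([.5945,.2464]);
for a in(.02,.03):
    t=px('wrist',(.451,.2655,a),c);print('ptr pred',a,t)
t=t.round().astype(int)
for x in(t[0]-4,t[0],t[0]+4): print(x,t[1]-16,[(int(h[y,x,1]),int(h[y,x,2])) for y in range(t[1]-16,t[1]+16)])
y0=int(P[0][1]);xm=int((P[0][0]+P[1][0])/2)
for x in(xm-40,xm,xm+40): print('end',x,y0-12,[(int(h[y,x,1]),int(h[y,x,2])) for y in range(y0-12,y0+13)])
E
```

```text
31.0 [0.5097 0.2585 0.1933] [0.4706 0.0437 0.2152] 0.08518178847355053
[[263.1, 173.7], [369.0, 173.6], [363.3, 301.2], [269.2, 301.3]]
ptr pred 0.02 [382.8055 208.2408]
ptr pred 0.03 [384.7811 211.1514]
381 195 [(150, 200), (149, 151), (117, 98), (71, 75), (81, 72), (76, 77), (62, 74), (72, 81), (57, 98), (51, 150), (47, 183), (48, 198), (45, 188), (48, 174), (49, 172), (43, 182), (45, 192), (43, 195), (46, 196), (46, 196), (46, 196), (51, 195), (73, 198), (116, 208), (150, 211), (152, 210), (150, 214), (149, 211), (149, 210), (146, 211), (153, 210), (152, 210)]
385 195 [(152, 170), (135, 123), (99, 90), (87, 79), (77, 73), (57, 72), (84, 70), (68, 79), (69, 107), (51, 149), (44, 191), (43, 201), (45, 199), (44, 202), (47, 201), (47, 202), (42, 198), (45, 200), (43, 197), (43, 197), (45, 200), (51, 201), (75, 200), (119, 206), (149, 206), (154, 208), (148, 209), (151, 209), (154, 209), (151, 209), (154, 204), (149, 206)]
389 195 [(156, 160), (139, 112), (92, 86), (77, 80), (76, 77), (76, 74), (83, 77), (81, 79), (56, 110), (49, 155), (44, 187), (45, 199), (44, 196), (46, 200), (45, 
[... 324 characters left out ...]
 (49, 67), (44, 92), (39, 105), (45, 108), (45, 107), (46, 105), (49, 104), (41, 106), (48, 102), (47, 98), (39, 86), (44, 87), (47, 82), (49, 83)]
end 316 161 [(56, 55), (60, 51), (54, 57), (60, 51), (45, 51), (50, 51), (46, 50), (60, 51), (57, 49), (55, 51), (66, 58), (36, 78), (53, 106), (43, 112), (41, 117), (50, 117), (47, 115), (48, 118), (48, 117), (32, 113), (48, 116), (37, 116), (42, 116), (42, 114), (54, 117)]
end 356 161 [(80, 67), (84, 61), (102, 55), (72, 57), (84, 58), (67, 57), (95, 59), (78, 52), (80, 54), (72, 53), (83, 55), (61, 71), (55, 102), (51, 119), (58, 118), (57, 126), (49, 124), (51, 126), (51, 120), (56, 128), (53, 121), (54, 123), (51, 119), (51, 126), (56, 119)]
```

```bash
python3 -c "
from bench import manip
print(manip.sign_off())"
```

```text
the job is handed in; nothing more can be done
None
```

I turned the empty bay to face the pointer (within about 1° by my measurement), set the tray and then the lid fully home on it with clipped corners matched, and handed the job in at 31 s.

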